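# Put the coils away in the parts drawer

## Robot

A 7-joint arm with a two-finger parallel gripper is mounted at the origin on a cart in front of the work surface, level with it; the furniture and walls round the work are solid. World frame = base frame: x ahead of the robot, y to its left, z up, the work surface at z = 0. Lengths are in m, angles in rad, forces in N, time in s.
With the tool pointing down it reaches from about 0.425 to 1.025 m from the base axis. Payload 9.4 kg.
Tool frame: the origin (TCP) lies midway between the tips of the shut fingers; the grasp point (between the pads) lies 19 mm behind it; z points along the fingers, y is the line along which they close (so a half turn about z gives the same grasp; the last joint's range is limited). The gripper opens to 93 mm and grips with 3 to 60 N. Pads are 15 mm wide; open, the fingers measure 128 mm over their backs; the gripper's body (75 mm by 188 mm) begins 65 mm behind the grasp point.
Start: joints at [-1.314, 0.599, -0.003, 1.599, 0.002, 0.943, -0.08], TCP at [0.238, 0.685, 0.219] pointing down, gripper open.
Joint ranges: [-2.57, 2.57], [-0.35, 1.97], [-1.29, 1.29], [0.11, 2.56], [-1.05, 4.19], [0.11, 1.86], [-2.63, 2.63]. Speed limits (rad/s): [2.22, 2.22, 3.01, 3.01, 3.14, 3.14, 3.14].

## Interface

Orientations are given as [roll, pitch, yaw] about the fixed x, y, z axes, in that order (R = Rz(yaw) Ry(pitch) Rx(roll)).
In Python, from bench import telemetry, viewer, job gives the robot as it stands.
- The arm moves only by the tool step_arm, never from a script. Its argument "motion" is a list of rows, each an object of numbers: "dx", "dy", "dz": the shift along the tool's x, y, z in cm; "wx", "wy", "wz": the turn, a rotation vector about the tool's x, y, z in rad. A call has exactly 8 rows; each row is the pose to reach, as a shift and turn from the pose commanded when the call began, along the tool's axes at that moment; what a row does not reach only later rows make up. A row lasts 1/8 s, in which the tool goes at most 62.5 mm and 10.7 degrees, less where a joint would pass 70% of its speed; a pose out of reach is approached as far as the arm can. A call with a gripper value outside its range is refused whole. "grip" is the opening in per cent of the stroke, from 0 (shut) to 100 (fully open), set as the call begins (left out, the last holds). The fingers move at their own pace and stop on an object; "force" is the grip in N (left out, the last holds). Time passes only in rows, so rows that repeat a pose let the fingers close, or fill a call up. It gives the time, the measured TCP pose, the force, the opening and the grip force at its end, in the units of the state.
- telemetry.state(): the state, without advancing time (a new reading comes with each control period).
- viewer.grab_frame(name): name is "scene" or "top" or "wrist"; returns a dict with "color" (480x640x3 uint8, red, green, blue), "range_z" (480x640 float32, m along the optical axis (not along the pixel's ray), 0 where there is no reading), "intrinsics" (3x3 intrinsics, pixels), "D" ([k1, k2, p1, p2, k3] as OpenCV has them; the pictures are not rectified), "xyz" and "orientation" of the camera in the world. Camera axes: x right, y down, z forward; pixel columns grow to the right and rows downward; lengths in m; the calibration is good to about 2 mm. A picture is of the moment at which its call begins.
- job.finish_job(): hands the job in; it is judged then, once.
The state is a dict: "clock": time; "q": joint angles; "joint_velocities": joint speeds; "effort": joint torques, N m; "tcp_pos": TCP position; "ee_rot": TCP orientation; "ft_force": force on the tool from outside, world axes, zero at the start; "torque": the same for the moment, N m; "opening": finger opening in m; "gripper_force": force on a finger pad.
Only numpy, scipy, OpenCV 4.12 (cv2) and the standard library are available. Lean on these libraries where they do the work, as an engineer would, in place of code of your own. Each camera call takes 0.05 s, during which the arm holds its last target. There are 200 camera calls.

## Task

Put all the ring-shaped toroid coils away in the parts drawer: pull the drawer right out to its stop, tip the caddy over the open drawer so that the coils in it slide in, and add the coils that lie about on the bench. Stand the empty caddy upright in the middle of its rubber mat again and push the drawer fully shut. Leave the white cap and the heat sink where they are.

Things in the scene. Friction and masses are not known exactly. Their poses are not given: they have to be found in the camera images.
- cabinet_drawer0 (a joint): how far the cabinet's only drawer is out, in m: 0 shut, 0.134 at its stop. It slides straight out along the cabinet's -x axis, about 1 N of friction, and stays where it is left.
- cabinet: low sheet-steel parts cabinet, 200 deep (x) x 260 wide (y) x 100 mm high, fixed to the bench; origin at the centre of its underside, +x to its back, the drawer front on its -x side, z up.
- cabinet_drawer0_handle (a point): middle of the drawer's handle: a round steel bar 11 mm thick and 120 mm long along the cabinet's y, 35 mm in front of the drawer front and held by a post 9 mm short of each end; it lies about 62 mm above the bench, 38 mm below the cabinet's top. Axes as the cabinet's.
- drawer_floor (a point): point on the drawer's inner floor (about 22 mm above the bench), the middle of the part that is uncovered when the drawer is at its stop. Axes as the cabinet's. The inside runs -64 to +92 mm in x and +-109 mm in y from here; at the stop x = -64 to +64 mm is uncovered. Side walls stand 56, the front 66 mm above it.
- mat: black rubber mat 170 (x) x 160 (y) x 3 mm lying fixed on the bench, the caddy's place; origin at the centre of its underside.
- caddy_grip (a point): centre of the caddy's black upright handle plate: 60 long (x), 14 thick (y), 44 mm free above the caddy's walls; grip it across y. 70 mm above the caddy's underside (plate top 86, walls 40 mm high). x points to the open mouth, z up. Caddy: aluminium scoop, x from -60 to +73 mm of here, 112 mm wide, 0.18 to 0.29 kg empty.
- caddy_lip (a point): middle of the lip of the caddy's mouth, 73 mm ahead of and 61 mm below the handle's centre. The caddy's flat floor rises to it as a 8 degree ramp over the last 33 mm. A wall under the handle parts the caddy into two lanes 47 mm wide, in which coils lie flat: level they stay, with the mouth tipped down by 55 degrees or more they slide out over the lip.
- cap: white round plastic cap, 40 mm wide, 14 mm high, lying on the bench; not to be moved. Origin at the centre of its underside.
- heatsink: finned metal heat sink 24x45x32 mm, standing on the bench; not to be moved. Origin at the centre of its underside.
- coil_in0_mid (a point): centre of a toroid coil (plain ring of wound wire, solid for gripping, 42 mm across, 18 mm high, 50 g) that lies at first in the caddy; absent in some starts. z is the ring's axis.
- coil_in1_mid (a point): centre of a toroid coil (plain ring of wound wire, solid for gripping, 42 mm across, 18 mm high, 50 g) that lies at first in the caddy; absent in some starts. z is the ring's axis.
- coil_in2_mid (a point): centre of a toroid coil (plain ring of wound wire, solid for gripping, 42 mm across, 18 mm high, 50 g) that lies at first in the caddy; absent in some starts. z is the ring's axis.
- coil_in3_mid (a point): centre of a toroid coil (plain ring of wound wire, solid for gripping, 42 mm across, 18 mm high, 50 g) that lies at first in the caddy; absent in some starts. z is the ring's axis.
- coil_out0_mid (a point): centre of a toroid coil (42 mm across, 18 mm high, 50 g) that lies flat on the bench at first; absent in some starts. z is the ring's axis.
- coil_out1_mid (a point): centre of a toroid coil (42 mm across, 18 mm high, 50 g) that lies flat on the bench at first; absent in some starts. z is the ring's axis.
- coil_out2_mid (a point): centre of a toroid coil (42 mm across, 18 mm high, 50 g) that lies flat on the bench at first; absent in some starts. z is the ring's axis.
- coil_out3_mid (a point): centre of a toroid coil (42 mm across, 18 mm high, 50 g) that lies flat on the bench at first; absent in some starts. z is the ring's axis.

How it is judged:
On the way, in this order (a step that is already met when the one before it is completed fails the run):
1. the drawer is pulled out to its stop (value of joint cabinet_drawer0 above 0.127 m), for 0.2 s.
2. the caddy is tipped, mouth down, over the drawer, which stands out at its stop (value of joint cabinet_drawer0 above 0.12 m and angle between caddy_grip's own z axis and vertical above 0.8 rad and horizontal distance between caddy_grip and drawer_floor below 0.15 m and height (world z) of caddy_grip above 0.1 m), for 0.2 s.
At the end, for the whole second after the job is handed in: Every coil lies inside the drawer, the drawer is shut to within 6 mm, and the caddy stands upright (within 0.1 rad) on its mat, its handle within 40 mm of the mat's centre, released (x of coil_in0_mid in the frame of drawer_floor between -0.066 and 0.094 m and y of coil_in0_mid in the frame of drawer_floor between -0.108 and 0.108 m and z of coil_in0_mid in the frame of drawer_floor between -0.004 and 0.05 m and x of coil_in1_mid in the frame of drawer_floor between -0.066 and 0.094 m and y of coil_in1_mid in the frame of drawer_floor between -0.108 and 0.108 m and z of coil_in1_mid in the frame of drawer_floor between -0.004 and 0.05 m and x of coil_in2_mid in the frame of drawer_floor between -0.066 and 0.094 m and y of coil_in2_mid in the frame of drawer_floor between -0.108 and 0.108 m and z of coil_in2_mid in the frame of drawer_floor between -0.004 and 0.05 m and x of coil_in3_mid in the frame of drawer_floor between -0.066 and 0.094 m and y of coil_in3_mid in the frame of drawer_floor between -0.108 and 0.108 m and z of coil_in3_mid in the frame of drawer_floor between -0.004 and 0.05 m and x of coil_out0_mid in the frame of drawer_floor between -0.066 and 0.094 m and y of coil_out0_mid in the frame of drawer_floor between -0.108 and 0.108 m and z of coil_out0_mid in the frame of drawer_floor between -0.004 and 0.05 m and x of coil_out1_mid in the frame of drawer_floor between -0.066 and 0.094 m and y of coil_out1_mid in the frame of drawer_floor between -0.108 and 0.108 m and z of coil_out1_mid in the frame of drawer_floor between -0.004 and 0.05 m and x of coil_out2_mid in the frame of drawer_floor between -0.066 and 0.094 m and y of coil_out2_mid in the frame of drawer_floor between -0.108 and 0.108 m and z of coil_out2_mid in the frame of drawer_floor between -0.004 and 0.05 m and x of coil_out3_mid in the frame of drawer_floor between -0.066 and 0.094 m and y of coil_out3_mid in the frame of drawer_floor between -0.108 and 0.108 m and z of coil_out3_mid in the frame of drawer_floor between -0.004 and 0.05 m and value of joint cabinet_drawer0 below 0.006 m and angle between caddy_grip's own z axis and vertical below 0.1 rad and horizontal distance between caddy_grip and mat below 0.04 m and height (world z) of caddy_grip between 0.066 and 0.08 m); the robot touches nothing.
It fails at once if the white cap or the heat sink is moved by more than 40 mm (distance of any of cap, heatsink from where it was at the start of the episode above 0.04 m).
Of coil_in0, coil_in1, coil_in2, coil_in3 only 2 to 4 are there at a start; the rules pass over those that are not, and their reading is None.
Of coil_out0, coil_out1, coil_out2, coil_out3 only 2 to 4 are there at a start; the rules pass over those that are not, and their reading is None.
At some moment in a run one of coil_out0, coil_out1, coil_out2, coil_out3 may be knocked a few centimetres aside while the robot is not near it.
It also fails if it takes over 210 s, if anything falls off the work surface, if the arm or the gripper's body presses on something with over 40 N, if the wrist force passes 120 N, or if a joint passes its speed limit or range.

## Working session

There is one attempt and no reset: what is moved stays moved. The work goes in short steps, Python scripts to look and compute and a tool call to move; the robot and the scene stay as the last step left them, time stands still between calls to the robot, and variables do not carry over. Pictures are saved under pics/ and viewed, at most 14 in all, crops included, and the job is handed in when it is done.

Besides the shell and the picture viewer there is one more tool, called after ">>>" in YAML: its name, and indented under it one key for each argument. step_arm: Moves the arm, as the interface text tells. Its arguments: {"type":"object","properties":{"motion":{"type":"array"},"grip":{"type":"number"},"force":{"type":"number"}},"required":["motion"]}

```bash
mkdir -p pics; ls; cat > h.py <<'E'
import numpy as np, cv2
from scipy.spatial.transform import Rotation as R
from bench import telemetry, viewer, job
def grab(n,save=None):
    f=viewer.grab_frame(n)
    if save: cv2.imwrite('pics/'+save,f['color'][:,:,::-1])
    np.savez('/tmp/%s.npz'%n,**{k:np.array(v) for k,v in f.items()})
    return f
def load(n): return dict(np.load('/tmp/%s.npz'%n))
def rot(f):
    o=np.array(f['orientation'],float)
    return o if o.shape==(3,3) else (R.from_euler('xyz',o) if o.size==3 else R.from_quat(o)).as_matrix()
def cloud(f):
    K=np.array(f['intrinsics'],float);D=np.array(f['D'],float)
    v,u=np.mgrid[0:480,0:640]
    p=cv2.undistortPoints(np.stack([u.ravel(),v.ravel()],1).astype(np.float64)[:,None],K,D).reshape(480,640,2)
    z=f['range_z'][...,None]
    P=np.concatenate([p*z,z],2)@rot(f).T+np.array(f['xyz'])
    P[f['range_z']==0]=np.nan
    return P
def st():
    s=telemetry.state(); print({k:np.round(s[k],3).tolist() for k in ('clock','q','tcp_pos','ee_rot','ft_force','opening','gripper_force')}); return s
def delta(target,rpy=None):
    "shift (cm) and rotvec in tool frame from present measured pose"
    s=telemetry.state(); M=R.from_euler('xyz',s['ee_rot'])
    print('d cm',np.round(M.inv().apply(np.array(target)-s['tcp_pos'])*100,2))
    if rpy is not None: print('w',np.round((M.inv()*R.from_euler('xyz',rpy)).as_rotvec(),3))
E
python3 - <<'E'
from h import *
s=st()
for n in('scene','top'):
    f=grab(n,n+'0.png'); print(n,f['xyz'],f['orientation'],f['intrinsics'][0],f['D'])
E
```

```text
pics
{'clock': 0.0, 'q': [-1.314, 0.6, -0.003, 1.6, 0.002, 0.943, -0.08], 'tcp_pos': [0.237, 0.685, 0.218], 'ee_rot': [-3.14, 0.0, 2.808], 'ft_force': [-0.401, 0.397, -0.321], 'opening': 0.093, 'gripper_force': 0.0}
scene [-0.04096831  0.82754938  1.07162939] [-2.33918224  0.00775119 -2.50706588] [528.64522646   0.         319.98697326] [-0.04925745  0.          0.          0.          0.        ]
top [0.51565575 0.03226307 1.16588428] [-3.08529844 -0.00495546 -1.54239487] [440.85929911   0.         321.14451411] [-0.03914106  0.          0.          0.          0.        ]
```

View pics/top0.png

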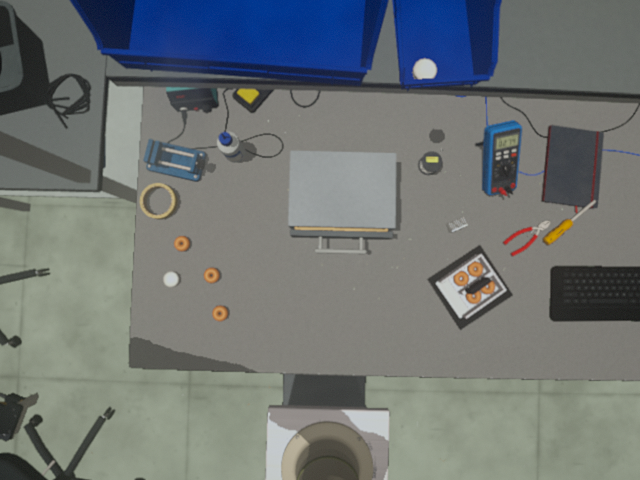

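View pics/scene0.png

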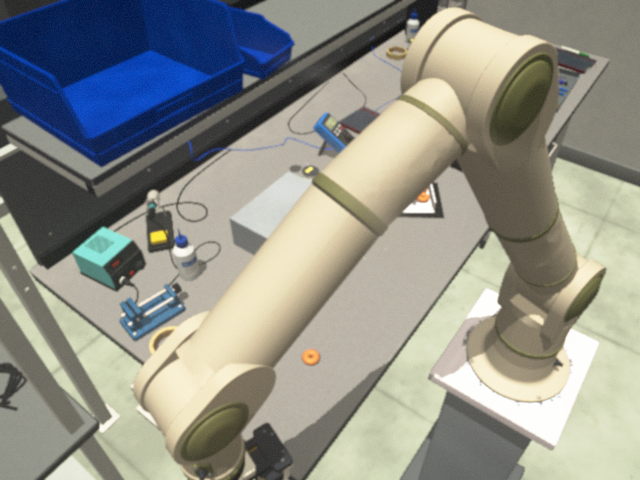

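```bash
cat > seg.py <<'E'
from h import *
def coils(f,P):
    hsv=cv2.cvtColor(f['color'],cv2.COLOR_RGB2HSV)
    m=cv2.inRange(hsv,(5,130,110),(18,255,255))
    n,l,s,c=cv2.connectedComponentsWithStats(m)
    for i in range(1,n):
        if s[i,4]>25: 
            q=P[l==i]; print('orange',np.round(c[i]).astype(int),s[i,4],'mid',np.round((np.nanmin(q,0)+np.nanmax(q,0))/2,3),'size',np.round(np.nanmax(q,0)-np.nanmin(q,0),3),'ztop',np.round(np.nanpercentile(q[:,2],90),3))
E
python3 - <<'E'
from seg import *
f=load('top');P=cloud(f)
coils(f,P)
for n,(u,v) in dict(cap=(171,280),hs=(457,224),cabTL=(293,156),cabTR=(393,156),cabBL=(293,225),cabBR=(393,225),handle=(343,251),hL=(320,251),hR=(366,251),matL=(431,280),matT=(479,248),matR=(510,295),matB=(463,325),plate=(476,284),plL=(465,291),plR=(488,277),bench=(340,300)).items(): print(n,np.round(P[v,u],3))
# plate: high points near caddy
m=(P[...,2]>.075)&(P[...,2]<.1)&(P[...,1]<-.15)&(P[...,1]>-.45)&(P[...,0]<.6)&(P[...,0]>.3)
q=P[m];print('plate',len(q),q.mean(0)); r=cv2.minAreaRect((q[:,:2]*1000).astype(np.float32));print(r)
c=f['color'];
crop=cv2.resize(c[235:335,420:520],None,fx=6,fy=6,interpolation=cv2.INTER_CUBIC); cv2.imwrite('pics/c1.png',crop[:,:,::-1])
E
```

```text
orange [182 243] 161 mid [0.571 0.395 0.013] size [0.037 0.036 0.019] ztop 0.02
orange [475 269] 141 mid [ 0.526 -0.373  0.025] size [0.034 0.035 0.017] ztop 0.027
orange [211 275] 164 mid [0.49  0.313 0.012] size [0.037 0.037 0.024] ztop 0.019
orange [461 278] 125 mid [ 0.5   -0.336  0.025] size [0.031 0.034 0.012] ztop 0.027
orange [488 288] 89 mid [ 0.481 -0.394  0.053] size [0.03  0.057 0.077] ztop 0.087
orange [473 297] 101 mid [ 0.455 -0.364  0.055] size [0.032 0.042 0.074] ztop 0.03
orange [220 313] 165 mid [0.392 0.286 0.016] size [0.036 0.037 0.016] ztop 0.02
cap [0.473 0.419 0.012]
hs [ 0.64  -0.323  0.032]
cabTL [0.788 0.104 0.102]
cabTR [ 0.795 -0.142  0.101]
cabBL [0.619 0.098 0.097]
cabBR [ 0.625 -0.145  0.099]
handle [ 0.56  -0.026  0.067]
hL [0.558 0.031 0.063]
hR [ 0.562 -0.084  0.066]
matL [ 0.493 -0.264  0.002]
matT [ 0.581 -0.39   0.006]
matR [ 0.458 -0.476  0.004]
matB [ 0.377 -0.351  0.005]
plate [ 0.487 -0.36   0.071]
plL [ 0.468 -0.338  0.054]
plR [ 0.505 -0.399  0.048]
bench [ 0.433 -0.025  0.001]
plate 170 [ 0.48286612 -0.3632724   0.08782845]
((482.74310302734375, -364.74224853515625), (15.435736656188965, 59.80885314941406), 36.65786361694336)
```

View pics/c1.png

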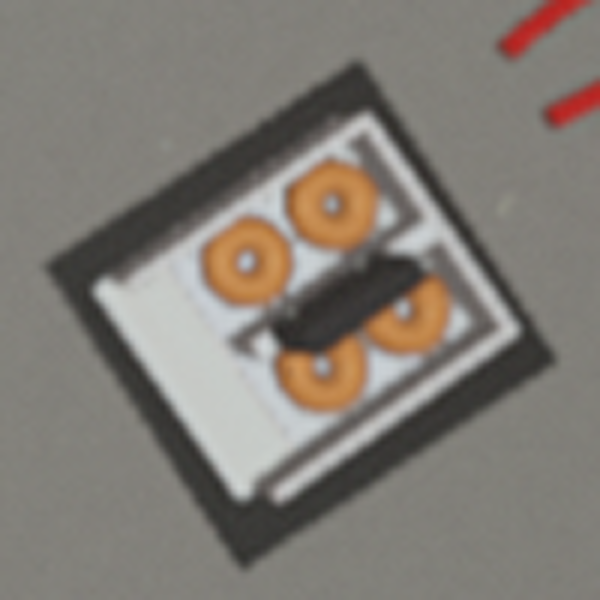

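>>> step_arm:
  motion:
    - {"dx": -28, "dy": -28, "wz": -0.18}
    - {"dx": -28, "dy": -28, "wz": -0.18}
    - {"dx": -28, "dy": -28, "wz": -0.18}
    - {"dx": -28, "dy": -28, "wz": -0.18}
    - {"dx": -28, "dy": -28, "wz": -0.18}
    - {"dx": -28, "dy": -28, "wz": -0.18}
    - {"dx": -28, "dy": -28, "wz": -0.18}
    - {"dx": -28, "dy": -28, "wz": -0.18}
  grip: 0

```text
$.motion[0]: bad value
```

```bash
python3 - <<'E'
from h import *
st(); delta([.579,-.026,.17],[np.pi,0,3.17])
E
```

```text
{'clock': 0.1, 'q': [-1.314, 0.6, -0.003, 1.6, 0.002, 0.943, -0.08], 'tcp_pos': [0.237, 0.685, 0.218], 'ee_rot': [-3.14, 0.0, 2.808], 'ft_force': [-0.19, -1.107, 0.101], 'opening': 0.093, 'gripper_force': 0.0}
d cm [-55.55 -55.94   4.87]
w [-0.001 -0.    -0.362]
```

>>> step_arm:
  motion:
    - {"dx": -4, "dy": -4, "dz": 0, "wx": 0, "wy": 0, "wz": -0.03}
    - {"dx": -8, "dy": -8, "dz": 0, "wx": 0, "wy": 0, "wz": -0.06}
    - {"dx": -12, "dy": -12, "dz": 0, "wx": 0, "wy": 0, "wz": -0.09}
    - {"dx": -16, "dy": -16, "dz": 0, "wx": 0, "wy": 0, "wz": -0.12}
    - {"dx": -20, "dy": -20, "dz": 0, "wx": 0, "wy": 0, "wz": -0.15}
    - {"dx": -24, "dy": -24, "dz": 0, "wx": 0, "wy": 0, "wz": -0.18}
    - {"dx": -28, "dy": -28, "dz": 0, "wx": 0, "wy": 0, "wz": -0.18}
    - {"dx": -28, "dy": -28, "dz": 0, "wx": 0, "wy": 0, "wz": -0.18}
  grip: 0

```text
clock: 1.1
tcp_pos: [0.4123, 0.3241, 0.2186]
ee_rot: [-3.14, 0.001, 2.981]
ft_force: [-0.6, 0.5, 1.0]
opening: 0.0171
gripper_force: 0.0
```

```bash
python3 - <<'E'
from h import *
st(); delta([.579,-.026,.17],[np.pi,0,3.17])
E
```

```text
{'clock': 1.1, 'q': [-0.741, 0.361, -0.045, 2.054, 0.027, 0.728, 0.606], 'tcp_pos': [0.412, 0.324, 0.219], 'ee_rot': [-3.14, 0.001, 2.981], 'ft_force': [-0.573, 0.473, 0.999], 'opening': 0.017, 'gripper_force': 0.0}
d cm [-22.06 -31.87   4.94]
w [-0.002  0.    -0.189]
```

>>> step_arm:
  motion:
    - {"dx": -5, "dy": -7, "dz": 0, "wx": 0, "wy": 0, "wz": -0.05}
    - {"dx": -9, "dy": -13, "dz": 0, "wx": 0, "wy": 0, "wz": -0.1}
    - {"dx": -13, "dy": -19, "dz": 1, "wx": 0, "wy": 0, "wz": -0.15}
    - {"dx": -17, "dy": -25, "dz": 2, "wx": 0, "wy": 0, "wz": -0.19}
    - {"dx": -20, "dy": -29, "dz": 3, "wx": 0, "wy": 0, "wz": -0.19}
    - {"dx": -22, "dy": -31.8, "dz": 4, "wx": 0, "wy": 0, "wz": -0.19}
    - {"dx": -22, "dy": -31.8, "dz": 4.9, "wx": 0, "wy": 0, "wz": -0.19}
    - {"dx": -22, "dy": -31.8, "dz": 4.9, "wx": 0, "wy": 0, "wz": -0.19}

```text
clock: 2.1
tcp_pos: [0.5786, -0.0188, 0.1684]
ee_rot: [3.141, -0.002, -3.106]
ft_force: [-0.4, 0.3, 0.1]
opening: 0.0006
gripper_force: 0.0
```

```bash
python3 - <<'E'
from h import *
st(); delta([.579,-.026,.04],[np.pi,0,3.17])
f=grab('wrist','w1.png');print(f['xyz'])
P=cloud(f)
m=(P[...,2]>.05)&(P[...,2]<.075)&(P[...,0]>.5)&(P[...,0]<.585)&(abs(P[...,1])<.12)
q=P[m];print(len(q),q.min(0),q.max(0),np.median(q,0))
E
```

```text
{'clock': 2.1, 'q': [-0.032, 0.488, -0.047, 1.984, 0.035, 0.672, 1.505], 'tcp_pos': [0.579, -0.019, 0.168], 'ee_rot': [3.141, -0.002, -3.106], 'ft_force': [-0.356, 0.288, 0.132], 'opening': 0.001, 'gripper_force': 0.0}
d cm [-0.04 -0.72 12.84]
w [ 0.    -0.002  0.007]
[ 0.50102115 -0.01981384  0.33510079]
3331 [ 0.55530493 -0.07958689  0.0603139 ] [0.58497585 0.05067972 0.07029107] [ 0.56151821 -0.01496446  0.06666747]
```

View pics/w1.png

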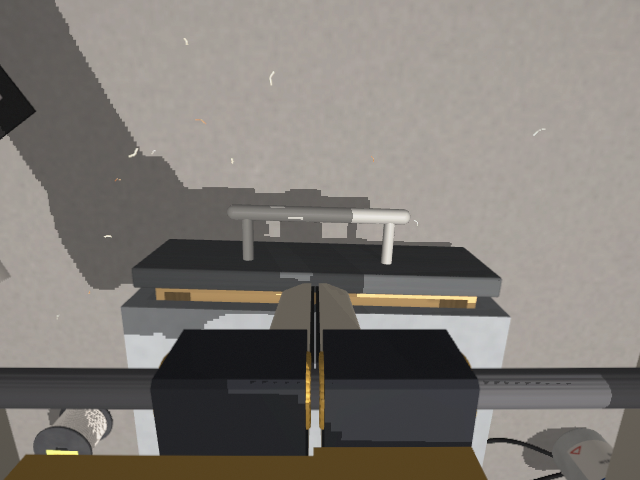

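>>> step_arm:
  motion:
    - {"dx": -0.2, "dy": -0.4, "dz": 3, "wx": 0, "wy": 0, "wz": 0}
    - {"dx": -0.2, "dy": -0.4, "dz": 6, "wx": 0, "wy": 0, "wz": 0}
    - {"dx": -0.2, "dy": -0.4, "dz": 8.5, "wx": 0, "wy": 0, "wz": 0}
    - {"dx": -0.2, "dy": -0.4, "dz": 10, "wx": 0, "wy": 0, "wz": 0}
    - {"dx": -0.2, "dy": -0.4, "dz": 11, "wx": 0, "wy": 0, "wz": 0}
    - {"dx": -0.2, "dy": -0.4, "dz": 12, "wx": 0, "wy": 0, "wz": 0}
    - {"dx": -0.2, "dy": -0.4, "dz": 12.8, "wx": 0, "wy": 0, "wz": 0}
    - {"dx": -0.2, "dy": -0.4, "dz": 12.8, "wx": 0, "wy": 0, "wz": 0}

```text
clock: 3.15
tcp_pos: [0.581, -0.0232, 0.0413]
ee_rot: [-3.142, -0.001, -3.105]
ft_force: [0.3, -0.6, -0.5]
opening: 0.0003
gripper_force: 0.0
```

>>> step_arm:
  motion:
    - {"dx": 1, "dy": 0, "dz": 0, "wx": 0, "wy": 0, "wz": 0}
    - {"dx": 3, "dy": 0, "dz": 0, "wx": 0, "wy": 0, "wz": 0}
    - {"dx": 5.5, "dy": 0, "dz": 0, "wx": 0, "wy": 0, "wz": 0}
    - {"dx": 8, "dy": 0, "dz": 0, "wx": 0, "wy": 0, "wz": 0}
    - {"dx": 10.5, "dy": 0, "dz": 0, "wx": 0, "wy": 0, "wz": 0}
    - {"dx": 12.5, "dy": 0, "dz": 0, "wx": 0, "wy": 0, "wz": 0}
    - {"dx": 13.5, "dy": 0, "dz": 0, "wx": 0, "wy": 0, "wz": 0}
    - {"dx": 14, "dy": 0, "dz": 0, "wx": 0, "wy": 0, "wz": 0}

```text
clock: 4.15
tcp_pos: [0.4498, -0.0278, 0.0427]
ee_rot: [3.141, 0.017, -3.106]
ft_force: [24.0, -0.8, -16.3]
opening: 0.0004
gripper_force: 11.9
```

```bash
python3 - <<'E'
from h import *
st()
f=grab('top','t2.png');P=cloud(f)
m=(P[...,2]>.05)&(P[...,2]<.08)&(P[...,0]>.38)&(P[...,0]<.6)&(P[...,1]<.06)&(P[...,1]>-.1)
v,u=np.nonzero(m)
q=P[m];print(len(q)); h,e=np.histogram(q[:,0],bins=np.arange(.38,.6,.005));print([(round(a,3),int(b)) for a,b in zip(e,h) if b])
E
```

```text
{'clock': 4.15, 'q': [-0.05, 0.599, -0.019, 2.368, 0.068, 0.158, 1.473], 'tcp_pos': [0.45, -0.028, 0.043], 'ee_rot': [3.141, 0.017, -3.106], 'ft_force': [23.957, -0.797, -16.274], 'opening': 0.0, 'gripper_force': 11.892}
173
[(np.float64(0.425), 4), (np.float64(0.43), 8), (np.float64(0.435), 9), (np.float64(0.44), 6), (np.float64(0.445), 6), (np.float64(0.45), 5), (np.float64(0.46), 2), (np.float64(0.48), 18), (np.float64(0.485), 104), (np.float64(0.49), 11)]
```

>>> step_arm:
  motion:
    - {"dx": -0.6, "dy": 0, "dz": 0, "wx": 0, "wy": 0, "wz": 0}
    - {"dx": -1, "dy": 0, "dz": 0, "wx": 0, "wy": 0, "wz": 0}
    - {"dx": -1.2, "dy": 0, "dz": -1.5, "wx": 0, "wy": 0, "wz": 0}
    - {"dx": -1.2, "dy": 0, "dz": -4, "wx": 0, "wy": 0, "wz": 0}
    - {"dx": -1.2, "dy": 0, "dz": -8, "wx": 0, "wy": 0, "wz": 0}
    - {"dx": -1.2, "dy": 0, "dz": -13, "wx": 0, "wy": 0, "wz": 0}
    - {"dx": -1.2, "dy": 0, "dz": -18, "wx": 0, "wy": 0, "wz": 0}
    - {"dx": -1.2, "dy": 0, "dz": -20, "wx": 0, "wy": 0, "wz": 0}

```text
clock: 5.2
tcp_pos: [0.4531, -0.028, 0.2443]
ee_rot: [-3.141, 0.003, -3.106]
ft_force: [0.2, -0.2, -0.5]
opening: 0.0001
gripper_force: 0.0
```

```bash
python3 - <<'E'
from h import *
st()
f=grab('wrist','w2.png');P=cloud(f)
m=(P[...,2]>.055)&(P[...,2]<.075)&(P[...,0]>.38)&(P[...,0]<.6)&(P[...,1]<.06)&(P[...,1]>-.1)
q=P[m];print(len(q)); h,e=np.histogram(q[:,0],bins=np.arange(.38,.6,.005));print([(round(float(a),3),int(b)) for a,b in zip(e,h) if b])
m=(P[...,2]>.08)&(P[...,2]<.095)&(P[...,0]>.38)&(P[...,0]<.59)
q=P[m];print(len(q)); h,e=np.histogram(q[:,0],bins=np.arange(.38,.6,.005));print([(round(float(a),3),int(b)) for a,b in zip(e,h) if b])
E
```

```text
{'clock': 5.2, 'q': [-0.013, 0.241, -0.062, 2.166, 0.022, 0.733, 1.517], 'tcp_pos': [0.453, -0.028, 0.244], 'ee_rot': [-3.141, 0.003, -3.106], 'ft_force': [0.159, -0.232, -0.507], 'opening': 0.0, 'gripper_force': 0.0}
3270
[(0.425, 9), (0.43, 903), (0.435, 736), (0.44, 182), (0.445, 101), (0.45, 95), (0.455, 90), (0.46, 93), (0.465, 96), (0.47, 965)]
5292
[(0.465, 42), (0.47, 2048), (0.475, 1594), (0.48, 1483), (0.485, 115), (0.49, 2), (0.5, 1), (0.505, 1), (0.515, 3), (0.54, 1), (0.545, 1), (0.55, 1)]
```

View pics/w2.png

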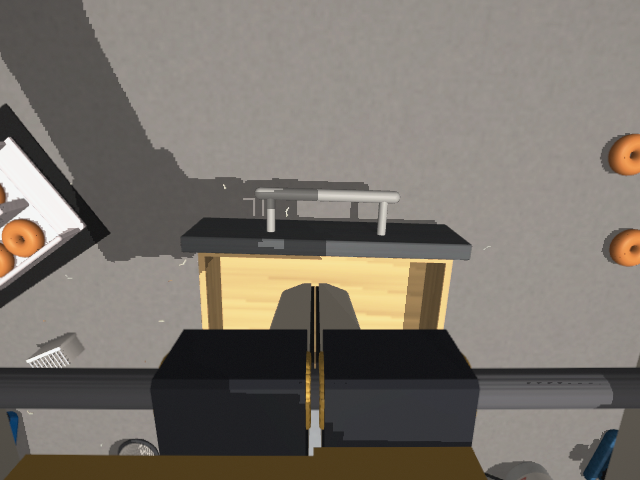

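```bash
python3 - <<'E'
from h import *
f=load('wrist');P=cloud(f)
# image columns: rows along col 245 & 430 showing front, floor/cabinet
for c in (215,235,400,450):
    print(c,[(r,)+tuple(np.round(P[r,c],3).tolist()) for r in range(225,335,6)])
g=grab('top','t3.png');P=cloud(g)
crop=g['color'][140:300,250:430];cv2.imwrite('pics/c3.png',cv2.resize(crop,None,fx=4,fy=4,interpolation=cv2.INTER_CUBIC)[:,:,::-1])
for c in (300,310,370,380,385): print(c,[(r,)+tuple(np.round(P[r,c],3).tolist()) for r in range(222,300,3)])
E
```

```text
215 [(225, 0.471, -0.121, 0.048), (231, 0.471, -0.116, 0.07), (237, 0.472, -0.112, 0.087), (243, 0.477, -0.111, 0.088), (249, 0.483, -0.112, 0.087), (255, 0.491, -0.115, 0.078), (261, 0.51, -0.124, 0.042), (267, 0.516, -0.124, 0.045), (273, 0.523, -0.124, 0.044), (279, 0.529, -0.124, 0.044), (285, 0.535, -0.124, 0.045), (291, 0.541, -0.124, 0.046), (297, 0.547, -0.124, 0.048), (303, 0.554, -0.124, 0.048), (309, 0.559, -0.124, 0.05), (315, 0.566, -0.124, 0.051), (321, 0.572, -0.124, 0.052), (327, 0.578, -0.124, 0.053), (333, 0.419, -0.049, 0.335)]
235 [(225, 0.471, -0.102, 0.046), (231, 0.471, -0.098, 0.067), (237, 0.471, -0.094, 0.086), (243, 0.477, -0.094, 0.087), (249, 0.482, -0.094, 0.088), (255, 0.491, -0.097, 0.078), (261, 0.517, -0.108, 0.023), (267, 0.523, -0.108, 0.023), (273, 0.53, -0.108, 0.023), (279, 0.537, -0.108, 0.022), (285, 0.544, -0.108, 0.023), (291, 0.551, -0.109, 0.022), (297, 0.559, -0.109, 0.021), (303, 0.565, -0.109, 0.023), (309, 0.573, -0.109, 0.022), (315, 0.581, -0.109, 0.022), (321, 0.587, -0.109, 0.023), (327, 0.595, -0.11, 0.022), (333, 0.419, -0.045, 0
[... 4036 characters left out ...]
.624, -0.125, 0.103), (228, 0.618, -0.127, 0.091), (231, 0.613, -0.13, 0.073), (234, 0.604, -0.129, 0.08), (237, 0.597, -0.129, 0.078), (240, 0.59, -0.13, 0.073), (243, 0.582, -0.129, 0.078), (246, 0.575, -0.129, 0.08), (249, 0.567, -0.129, 0.08), (252, 0.56, -0.13, 0.077), (255, 0.553, -0.13, 0.078), (258, 0.545, -0.13, 0.077), (261, 0.538, -0.13, 0.08), (264, 0.53, -0.13, 0.08), (267, 0.523, -0.131, 0.078), (270, 0.516, -0.131, 0.076), (273, 0.508, -0.131, 0.075), (276, 0.501, -0.131, 0.076), (279, 0.493, -0.131, 0.076), (282, 0.5, -0.054, 0.595), (285, 0.496, -0.054, 0.591), (288, 0.493, -0.053, 0.603), (291, 0.489, -0.051, 0.612), (294, 0.486, -0.051, 0.615), (297, 0.482, -0.051, 0.618)]
```

View pics/c3.png

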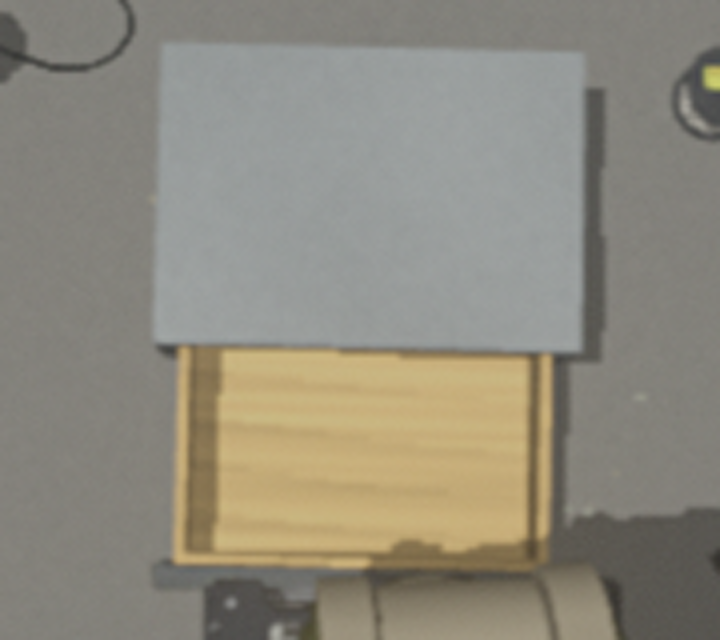

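```bash
python3 - <<'E'
from h import *
delta([.483,-.364,.17],[np.pi,0,2.211])
E
```

```text
d cm [ -1.73 -33.68   7.37]
w [0.001 0.003 0.966]
```

>>> step_arm:
  motion:
    - {"dx": 0, "dy": -4, "dz": 0, "wx": 0, "wy": 0, "wz": 0.12}
    - {"dx": 0, "dy": -8.5, "dz": 0, "wx": 0, "wy": 0, "wz": 0.25}
    - {"dx": -1, "dy": -13, "dz": 0, "wx": 0, "wy": 0, "wz": 0.39}
    - {"dx": -1, "dy": -18, "dz": 0, "wx": 0, "wy": 0, "wz": 0.53}
    - {"dx": -1.7, "dy": -23, "dz": 2, "wx": 0, "wy": 0, "wz": 0.67}
    - {"dx": -1.7, "dy": -28, "dz": 4, "wx": 0, "wy": 0, "wz": 0.82}
    - {"dx": -1.7, "dy": -32, "dz": 5, "wx": 0, "wy": 0, "wz": 0.966}
    - {"dx": -1.7, "dy": -33.7, "dz": 6, "wx": 0, "wy": 0, "wz": 0.966}
  grip: 100

```text
clock: 6.3
tcp_pos: [0.4811, -0.3655, 0.1795]
ee_rot: [-3.139, -0.002, 2.21]
ft_force: [0.1, 0.2, 0.4]
opening: 0.0759
gripper_force: 0.0
```

>>> step_arm:
  motion:
    - {"dx": 0, "dy": 0, "dz": 0.5, "wx": 0, "wy": 0, "wz": 0}
    - {"dx": 0, "dy": 0, "dz": 1, "wx": 0, "wy": 0, "wz": 0}
    - {"dx": 0, "dy": 0, "dz": 1, "wx": 0, "wy": 0, "wz": 0}
    - {"dx": 0, "dy": 0, "dz": 1, "wx": 0, "wy": 0, "wz": 0}
    - {"dx": 0, "dy": 0, "dz": 1, "wx": 0, "wy": 0, "wz": 0}
    - {"dx": 0, "dy": 0, "dz": 1, "wx": 0, "wy": 0, "wz": 0}
    - {"dx": 0, "dy": 0, "dz": 1, "wx": 0, "wy": 0, "wz": 0}
    - {"dx": 0, "dy": 0, "dz": 1, "wx": 0, "wy": 0, "wz": 0}

```text
clock: 7.3
tcp_pos: [0.4825, -0.364, 0.1717]
ee_rot: [3.142, 0.0, 2.212]
ft_force: [-0.4, 0.0, 0.2]
opening: 0.0928
gripper_force: 0.0
```

```bash
cat > plate.py <<'E'
from h import *
st()
f=grab('wrist','w3.png');P=cloud(f)
m=(P[...,2]>.082)&(P[...,2]<.094)&(abs(P[...,0]-.483)<.07)&(abs(P[...,1]+.364)<.07)
q=P[m];print('plate',len(q),np.round(q.mean(0),4),cv2.minAreaRect((q[:,:2]*1000).astype(np.float32)))
delta([.483,-.364,.053],[np.pi,0,2.211])
E
python3 plate.py
```

```text
{'clock': 7.3, 'q': [0.395, 0.519, 0.231, 1.939, -0.176, 0.703, 1.372], 'tcp_pos': [0.482, -0.364, 0.172], 'ee_rot': [3.142, 0.0, 2.212], 'ft_force': [-0.361, 0.017, 0.15], 'opening': 0.093, 'gripper_force': 0.0}
plate 1762 [ 0.4841 -0.3591  0.0889] ((484.9736022949219, -360.28314208984375), (14.020221710205078, 59.42420196533203), 35.89348220825195)
d cm [-0.03  0.04 11.86]
w [0.    0.    0.001]
```

View pics/w3.png

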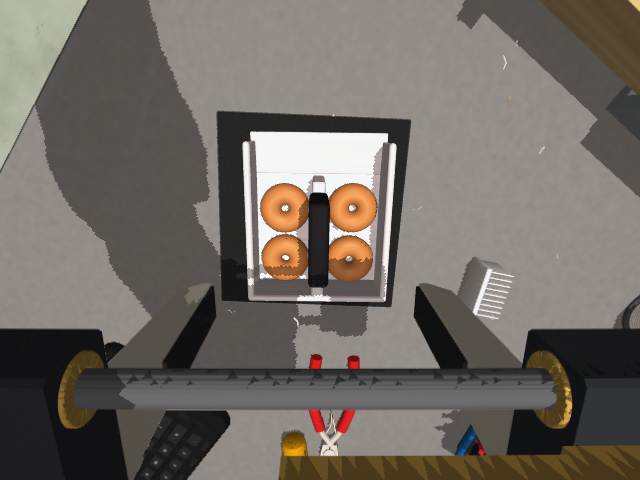

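>>> step_arm:
  motion:
    - {"dx": 0.2, "dy": 0.4, "dz": 3, "wx": 0, "wy": 0, "wz": 0}
    - {"dx": 0.2, "dy": 0.4, "dz": 6, "wx": 0, "wy": 0, "wz": 0}
    - {"dx": 0.2, "dy": 0.4, "dz": 8, "wx": 0, "wy": 0, "wz": 0}
    - {"dx": 0.2, "dy": 0.4, "dz": 9.5, "wx": 0, "wy": 0, "wz": 0}
    - {"dx": 0.2, "dy": 0.4, "dz": 10.5, "wx": 0, "wy": 0, "wz": 0}
    - {"dx": 0.2, "dy": 0.4, "dz": 11.2, "wx": 0, "wy": 0, "wz": 0}
    - {"dx": 0.2, "dy": 0.4, "dz": 11.7, "wx": 0, "wy": 0, "wz": 0}
    - {"dx": 0.2, "dy": 0.4, "dz": 11.7, "wx": 0, "wy": 0, "wz": 0}
  grip: 70

```text
clock: 8.35
tcp_pos: [0.4845, -0.36, 0.0546]
ee_rot: [3.142, -0.0, 2.212]
ft_force: [-0.2, -0.2, 0.3]
opening: 0.0651
gripper_force: 0.0
```

>>> step_arm:
  motion:
    - {"dx": 0, "dy": 0, "dz": 0, "wx": 0, "wy": 0, "wz": 0}
    - {"dx": 0, "dy": 0, "dz": 0, "wx": 0, "wy": 0, "wz": 0}
    - {"dx": 0, "dy": 0, "dz": 0, "wx": 0, "wy": 0, "wz": 0}
    - {"dx": 0, "dy": 0, "dz": 0, "wx": 0, "wy": 0, "wz": 0}
    - {"dx": 0, "dy": 0, "dz": 0, "wx": 0, "wy": 0, "wz": 0}
    - {"dx": 0, "dy": 0, "dz": 0, "wx": 0, "wy": 0, "wz": 0}
    - {"dx": 0, "dy": 0, "dz": 0, "wx": 0, "wy": 0, "wz": 0}
    - {"dx": 0, "dy": 0, "dz": 0, "wx": 0, "wy": 0, "wz": 0}
  grip: 0
  force: 50

```text
clock: 9.35
tcp_pos: [0.4841, -0.3602, 0.0547]
ee_rot: [-3.141, -0.0, 2.211]
ft_force: [-1.6, -1.2, 1.7]
opening: 0.0139
gripper_force: 50.0
```

>>> step_arm:
  motion:
    - {"dx": 0, "dy": 0, "dz": -0.5, "wx": 0, "wy": 0, "wz": 0}
    - {"dx": 0, "dy": 0, "dz": -2, "wx": 0, "wy": 0, "wz": 0}
    - {"dx": 0, "dy": 0, "dz": -5, "wx": 0, "wy": 0, "wz": 0}
    - {"dx": 0, "dy": 0, "dz": -8.5, "wx": 0, "wy": 0, "wz": 0}
    - {"dx": 0, "dy": 0, "dz": -12, "wx": 0, "wy": 0, "wz": 0}
    - {"dx": 0, "dy": 0, "dz": -16, "wx": 0, "wy": 0, "wz": 0}
    - {"dx": 0, "dy": 0, "dz": -19, "wx": 0, "wy": 0, "wz": 0}
    - {"dx": 0, "dy": 0, "dz": -20, "wx": 0, "wy": 0, "wz": 0}

```text
clock: 10.35
tcp_pos: [0.4849, -0.3601, 0.2571]
ee_rot: [3.14, 0.003, 2.212]
ft_force: [0.2, 0.3, -4.0]
opening: 0.0136
gripper_force: 50.0
```

```bash
cat > ik.py <<'E'
from h import *
from scipy.optimize import least_squares
S=[([-1.314,.6,-.003,1.6,.002,.943,-.08],[.237,.685,.218],[-3.14,0,2.808]),
([-.741,.361,-.045,2.054,.027,.728,.606],[.412,.324,.219],[-3.14,.001,2.981]),
([-.032,.488,-.047,1.984,.035,.672,1.505],[.579,-.019,.168],[3.141,-.002,-3.106]),
([-.013,.241,-.062,2.166,.022,.733,1.517],[.453,-.028,.244],[-3.141,.003,-3.106]),
([.395,.519,.231,1.939,-.176,.703,1.372],[.482,-.364,.172],[3.142,0,2.212])]
s=telemetry.state();S.append((s['q'],s['tcp_pos'],s['ee_rot']))
Rz=lambda a:R.from_euler('z',a);Ry=lambda a:R.from_euler('y',a)
def fk(q,L):
    A=Rz(-q[0])*Ry(q[1]);p=np.array([0,0,L[0]])+A.apply([0,0,L[1]])
    A=A*Rz(-q[2])*Ry(q[3]);p=p+A.apply([0,0,L[2]])
    A=A*Rz(-q[4])*Ry(q[5]);p=p+A.apply([L[4],0,L[3]])
    return p,A*Rz(L[6]*q[6]+L[5])
def fit():
    best=None
    for sg in(1,-1):
        def e(x):
            L=list(x)+[sg];o=[]
            for q,p,r in S:
                a,A=fk(q,L);o+=list(a-p)+list(.2*(A.inv()*R.from_euler('xyz',r)).as_rotvec())
            return o
        for y0 in(-1.5,1.5):
            s=least_squares(e,[.35,.5,.5,.3,0,y0])
            if best is None or s.cost<best[0]: best=(s.cost,list(s.x)+[sg])
    return best
lo=np.array([-2.57,-.35,-1.29,.11,-1.05,.11,-2.63]);hi=np.array([2.57,1.97,1.29,2.56,4.19,1.86,2.63])
def ik(L,q0,p,A):
    def e(q):
        a,B=fk(q,L);return list(10*(a-p))+list((B.inv()*A).as_rotvec())+list(.002*(q-q0))
    s=least_squares(e,np.clip(q0,lo+.01,hi-.01),bounds=(lo,hi));a,B=fk(s.x,L)
    return s.x,np.linalg.norm(a-p),(B.inv()*A).magnitude()
E
python3 - <<'E'
from ik import *
s=st();c,L=fit();print(c,np.round(L,4))
for th in(60,65):
  th=np.radians(th)
  for yd in(80,100,126.7,150,180):
    y=np.radians(yd);fw=np.array([np.cos(y),np.sin(y),0])
    g=np.array([.545,-.02,.09])-((.073*np.cos(th)-.061*np.sin(th))*fw-np.array([0,0,.073*np.sin(th)+.061*np.cos(th)]))
    A=R.from_euler('xyz',[np.pi,0,y])*R.from_rotvec([0,-th,0]);p=g+.019*A.apply([0,0,1])
    q=np.array(s['q'])
    for t in np.linspace(0,1,8):
        At=R.from_euler('xyz',[np.pi,0,2.211+(y-2.211)*t])*R.from_rotvec([0,-th*t,0]);q,ep,er=ik(L,q,s['tcp_pos']+t*(p-s['tcp_pos']),At)
    print(round(th,2),yd,np.round(p,3),np.round(q,2),round(ep,4),round(er,3))
E
```

```text
{'clock': 10.35, 'q': [0.355, 0.419, 0.27, 1.859, -0.142, 0.879, 1.335], 'tcp_pos': [0.485, -0.36, 0.257], 'ee_rot': [3.14, 0.003, 2.212], 'ft_force': [0.164, 0.284, -4.003], 'opening': 0.014, 'gripper_force': 49.96}
0.008942778774414043 [ 2.1549  0.5641  0.4577  2.1244 -0.026   1.5706 -1.    ]
1.05 80 [ 0.545 -0.02   0.174] [-1.23  1.62  0.26  0.11 -0.    1.84 -1.27] 0.003 0.598
1.05 100 [ 0.545 -0.02   0.174] [-1.55  1.71  0.25  0.11  0.02  1.84 -1.26] 0.0025 0.506
1.05 126.7 [ 0.545 -0.02   0.174] [-2.01  1.83  0.22  0.11  0.02  1.84 -1.3 ] 0.0019 0.389
1.05 150 [ 0.545 -0.02   0.174] [-2.47  1.92  0.07  0.11  0.08  1.84 -1.4 ] 0.0015 0.311
1.05 180 [ 0.545 -0.02   0.174] [-2.57  1.92 -1.29  0.76  1.36  1.82 -1.84] 0.0017 0.329
1.13 80 [ 0.546 -0.013  0.174] [-1.26  1.63  0.26  0.11 -0.    1.84 -1.28] 0.0034 0.685
1.13 100 [ 0.544 -0.013  0.174] [-1.58  1.71  0.25  0.11  0.02  1.84 -1.28] 0.0029 0.593
1.13 126.7 [ 0.541 -0.014  0.174] [-2.04  1.83  0.21  0.11  0.02  1.84 -1.32] 0.0024 0.476
1.13 150 [ 0.539 -0.016  0.174] [-2.5   1.92  0.14  0.11  0.01  1.84 -1.41] 0.002 0.4
1.13 180 [ 0.538 -0.02   0.174] [-2.57  1.92 -1.29  0.71  1.36  1.82 -1.8 ] 0.0021 0.416
```

>>> step_arm:
  motion:
    - {"dx": 0.7, "dy": 0.7, "dz": -0.5, "wx": 0, "wy": 0, "wz": 0}
    - {"dx": 2, "dy": 2, "dz": -1, "wx": 0, "wy": 0, "wz": 0}
    - {"dx": 4, "dy": 4, "dz": -2, "wx": 0, "wy": 0, "wz": 0}
    - {"dx": 6.5, "dy": 6.5, "dz": -3, "wx": 0, "wy": 0, "wz": 0}
    - {"dx": 9.5, "dy": 9.5, "dz": -4, "wx": 0, "wy": 0, "wz": 0}
    - {"dx": 12.5, "dy": 12.5, "dz": -5, "wx": 0, "wy": 0, "wz": 0}
    - {"dx": 15.5, "dy": 15.5, "dz": -5, "wx": 0, "wy": 0, "wz": 0}
    - {"dx": 18, "dy": 18, "dz": -5, "wx": 0, "wy": 0, "wz": 0}

```text
clock: 11.35
tcp_pos: [0.5205, -0.1047, 0.3039]
ee_rot: [-3.141, -0.002, 2.214]
ft_force: [0.6, -0.6, -4.2]
opening: 0.0136
gripper_force: 50.0
```

>>> step_arm:
  motion:
    - {"dx": 2, "dy": 2, "dz": 0, "wx": 0, "wy": 0, "wz": 0}
    - {"dx": 3.5, "dy": 3.5, "dz": 0, "wx": 0, "wy": 0, "wz": 0}
    - {"dx": 4.8, "dy": 4.6, "dz": 0, "wx": 0, "wy": 0, "wz": 0}
    - {"dx": 5.6, "dy": 5.3, "dz": 0, "wx": 0, "wy": -0.05, "wz": 0}
    - {"dx": 6.2, "dy": 5.7, "dz": 0, "wx": 0, "wy": -0.1, "wz": 0}
    - {"dx": 6.6, "dy": 5.9, "dz": 0, "wx": 0, "wy": -0.17, "wz": 0}
    - {"dx": 6.6, "dy": 5.9, "dz": 0, "wx": 0, "wy": -0.22, "wz": 0}
    - {"dx": 6.6, "dy": 5.9, "dz": 0, "wx": 0, "wy": -0.25, "wz": 0}

```text
clock: 12.35
tcp_pos: [0.528, -0.0188, 0.3041]
ee_rot: [-3.141, 0.25, 2.213]
ft_force: [0.5, -0.1, -4.8]
opening: 0.0139
gripper_force: 50.0
```

```bash
sed -i 's/^s=telemetry/S.append(([.355,.419,.27,1.859,-.142,.879,1.335],[.485,-.36,.257],[3.14,.003,2.212]))\ns=telemetry/; s/-q\[2\]/L[7]*q[2]/; s/-q\[4\]/L[8]*q[4]/; s/\[sg\]/list(sg)/g; s/for sg in(1,-1)/for sg in __import__("itertools").product((1,-1),repeat=3)/' ik.py
cat > try.py <<'E'
from ik import *
s=st();c,L=fit();print(c,np.round(L,4))
for th in(60,65):
  th=np.radians(th)
  for yd in(80,100,126.7,150,180):
    y=np.radians(yd);fw=np.array([np.cos(y),np.sin(y),0])
    g=np.array([.545,-.02,.09])-((.073*np.cos(th)-.061*np.sin(th))*fw-np.array([0,0,.073*np.sin(th)+.061*np.cos(th)]))
    A=R.from_euler('xyz',[np.pi,0,y])*R.from_rotvec([0,-th,0]);p=g+.019*A.apply([0,0,1])
    q=np.array(s['q'])
    for t in np.linspace(0,1,8):
        At=R.from_euler('xyz',[np.pi,0,2.211+(y-2.211)*t])*R.from_rotvec([0,-.25-(th-.25)*t,0]);q,ep,er=ik(L,q,s['tcp_pos']+t*(p-s['tcp_pos']),At)
    print(round(th,2),yd,np.round(p,3),np.round(q,2),round(ep,4),round(er,3))
E
python3 try.py
```

```text
{'clock': 12.35, 'q': [-0.427, 0.214, 0.253, 2.063, 0.246, 0.774, 0.293], 'tcp_pos': [0.528, -0.019, 0.304], 'ee_rot': [-3.141, 0.25, 2.213], 'ft_force': [0.504, -0.123, -4.777], 'opening': 0.014, 'gripper_force': 49.959}
0.009482602505291243 [ 0.5321  0.595   0.4588  0.529  -0.0086  1.5707 -1.     -1.     -1.    ]
1.05 80 [ 0.545 -0.02   0.174] [-0.88  1.09  0.46  1.55  0.36  1.31 -0.91] 0.0 0.0
1.05 100 [ 0.545 -0.02   0.174] [-1.06  1.01  0.46  1.87  0.58  1.01 -1.  ] 0.0 0.0
1.05 126.7 [ 0.545 -0.02   0.174] [-1.31  0.99  0.53  2.3   1.15  0.61 -1.44] 0.0 0.0
1.05 150 [ 0.545 -0.02   0.174] [-1.62  1.29  0.85  2.56  2.39  0.33 -2.63] 0.0018 0.093
1.05 180 [ 0.545 -0.02   0.174] [-1.01  1.82 -0.14  2.56  1.67  1.86 -2.63] 0.0092 0.478
1.13 80 [ 0.546 -0.013  0.174] [-0.9   1.17  0.46  1.48  0.37  1.39 -0.92] 0.0 0.0
1.13 100 [ 0.544 -0.013  0.174] [-1.09  1.08  0.45  1.82  0.58  1.08 -1.03] 0.0 0.0
1.13 126.7 [ 0.541 -0.014  0.174] [-1.34  1.06  0.48  2.26  1.1   0.7  -1.49] 0.0 0.0
1.13 150 [ 0.539 -0.016  0.174] [-1.71  1.41  0.77  2.56  2.2   0.37 -2.63] 0.0012 0.066
1.13 180 [ 0.538 -0.02   0.174] [-1.02  1.83 -0.16  2.56  1.65  1.86 -2.63] 0.0082 0.418
```

```bash
python3 - <<'E'
from h import *
A=lambda t:(R.from_euler('xyz',[np.pi,0,2.211])*R.from_rotvec([0,-t,0])).as_euler('xyz')
delta([.540,-.027,.225],A(.65)); delta([.547,-.032,.179],A(1.1))
M=R.from_euler('xyz',A(.65)); print(M.inv().apply([.007,-.005,-.046])*100)
E
```

```text
d cm [0.63 0.48 8.  ]
w [ 0.    -0.4    0.002]
d cm [ 0.97  0.74 12.66]
w [ 0.001 -0.85   0.002]
[2.13175481 0.26270248 4.15771678]
```

>>> step_arm:
  motion:
    - {"dx": 0.1, "dy": 0, "dz": 1, "wx": 0, "wy": -0.05, "wz": 0}
    - {"dx": 0.1, "dy": 0.1, "dz": 2, "wx": 0, "wy": -0.1, "wz": 0}
    - {"dx": 0.2, "dy": 0.2, "dz": 3, "wx": 0, "wy": -0.15, "wz": 0}
    - {"dx": 0.3, "dy": 0.2, "dz": 4, "wx": 0, "wy": -0.2, "wz": 0}
    - {"dx": 0.4, "dy": 0.3, "dz": 5, "wx": 0, "wy": -0.25, "wz": 0}
    - {"dx": 0.5, "dy": 0.4, "dz": 6, "wx": 0, "wy": -0.3, "wz": 0}
    - {"dx": 0.6, "dy": 0.5, "dz": 7, "wx": 0, "wy": -0.35, "wz": 0}
    - {"dx": 0.6, "dy": 0.5, "dz": 8, "wx": 0, "wy": -0.4, "wz": 0}

```text
clock: 13.35
tcp_pos: [0.541, -0.027, 0.225]
ee_rot: [3.14, 0.65, 2.212]
ft_force: [0.9, 0.4, -4.8]
opening: 0.014
gripper_force: 50.0
```

>>> step_arm:
  motion:
    - {"dx": 0.3, "dy": 0, "dz": 0.6, "wx": 0, "wy": -0.05, "wz": 0}
    - {"dx": 0.6, "dy": 0.1, "dz": 1.2, "wx": 0, "wy": -0.11, "wz": 0}
    - {"dx": 0.9, "dy": 0.1, "dz": 1.8, "wx": 0, "wy": -0.17, "wz": 0}
    - {"dx": 1.2, "dy": 0.1, "dz": 2.4, "wx": 0, "wy": -0.23, "wz": 0}
    - {"dx": 1.5, "dy": 0.2, "dz": 3, "wx": 0, "wy": -0.29, "wz": 0}
    - {"dx": 1.8, "dy": 0.2, "dz": 3.6, "wx": 0, "wy": -0.35, "wz": 0}
    - {"dx": 2.1, "dy": 0.3, "dz": 4.1, "wx": 0, "wy": -0.41, "wz": 0}
    - {"dx": 2.1, "dy": 0.3, "dz": 4.1, "wx": 0, "wy": -0.45, "wz": 0}

```text
clock: 14.35
tcp_pos: [0.5487, -0.0312, 0.1788]
ee_rot: [-3.141, 1.099, 2.214]
ft_force: [-0.6, -0.3, -2.4]
opening: 0.0135
gripper_force: 50.0
```

```bash
python3 - <<'E'
from h import *
st(); grab('top','t4.png')
E
```

```text
{'clock': 14.35, 'q': [-1.055, 0.833, 0.633, 2.463, 1.701, 0.651, -1.682], 'tcp_pos': [0.549, -0.031, 0.179], 'ee_rot': [-3.141, 1.099, 2.214], 'ft_force': [-0.608, -0.279, -2.374], 'opening': 0.014, 'gripper_force': 49.961}
```

View pics/t4.png

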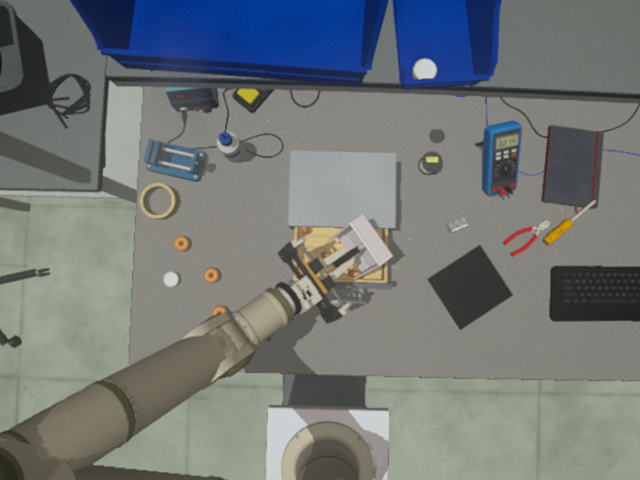

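>>> step_arm:
  motion:
    - {"dx": 0, "dy": 0, "dz": 0, "wx": 0, "wy": -0.03, "wz": 0}
    - {"dx": 0, "dy": 0, "dz": 0, "wx": 0, "wy": -0.05, "wz": 0}
    - {"dx": 0, "dy": 0, "dz": 0, "wx": 0, "wy": -0.05, "wz": 0}
    - {"dx": -1.5, "dy": -0.1, "dz": -1, "wx": 0, "wy": 0, "wz": 0}
    - {"dx": -3.5, "dy": -0.2, "dz": -2.4, "wx": 0, "wy": 0.12, "wz": 0}
    - {"dx": -5.5, "dy": -0.4, "dz": -4, "wx": 0, "wy": 0.24, "wz": 0}
    - {"dx": -7.5, "dy": -0.6, "dz": -5.6, "wx": 0, "wy": 0.36, "wz": 0}
    - {"dx": -10.2, "dy": -0.9, "dz": -7.6, "wx": 0, "wy": 0.5, "wz": 0}

```text
clock: 15.4
tcp_pos: [0.5336, -0.0268, 0.2867]
ee_rot: [-3.134, 0.706, 2.203]
ft_force: [1.0, -0.5, -2.3]
opening: 0.0138
gripper_force: 50.0
```

```bash
python3 - <<'E'
from h import *
st(); delta([.54,-.14,.31],[np.pi,0,2.211]);f=grab('top','t5.png');P=cloud(f)
from seg import coils
coils(f,P)
E
```

```text
{'clock': 15.4, 'q': [-1.027, 0.332, 0.709, 2.284, 0.907, 0.606, -0.499], 'tcp_pos': [0.534, -0.027, 0.287], 'ee_rot': [-3.134, 0.706, 2.203], 'ft_force': [0.953, -0.463, -2.332], 'opening': 0.014, 'gripper_force': 49.96}
d cm [-8.75 -6.13  4.45]
w [-0.01   0.706 -0.011]
orange [181 243] 156 mid [0.571 0.395 0.016] size [0.037 0.035 0.014] ztop 0.019
orange [211 275] 159 mid [0.49  0.314 0.013] size [0.037 0.038 0.021] ztop 0.019
```

>>> step_arm:
  motion:
    - {"dx": -1, "dy": -0.6, "dz": 0.5, "wx": 0, "wy": 0.1, "wz": 0}
    - {"dx": -2, "dy": -1.2, "dz": 1, "wx": 0, "wy": 0.2, "wz": 0}
    - {"dx": -3, "dy": -2, "dz": 1.5, "wx": 0, "wy": 0.3, "wz": 0}
    - {"dx": -4, "dy": -2.8, "dz": 2, "wx": 0, "wy": 0.4, "wz": 0}
    - {"dx": -5, "dy": -3.6, "dz": 2.6, "wx": 0, "wy": 0.5, "wz": 0}
    - {"dx": -6.5, "dy": -4.5, "dz": 3.2, "wx": 0, "wy": 0.6, "wz": 0}
    - {"dx": -7.7, "dy": -5.4, "dz": 3.9, "wx": 0, "wy": 0.706, "wz": 0}
    - {"dx": -8.8, "dy": -6.1, "dz": 4.5, "wx": 0, "wy": 0.706, "wz": 0}

```text
clock: 16.45
tcp_pos: [0.541, -0.1436, 0.3092]
ee_rot: [-3.134, 0.004, 2.192]
ft_force: [-0.8, -0.0, -2.7]
opening: 0.0138
gripper_force: 50.0
```

```bash
python3 - <<'E'
from h import *
st(); f=grab('top','t6.png');P=cloud(f)
g=f['color'].max(2)
m=(g<75)&(P[...,0]>.35)&(P[...,0]<.61)&(P[...,1]<-.24)&(P[...,1]>-.5)&(abs(P[...,2])<.02)
n,l,s,c=cv2.connectedComponentsWithStats(m.astype(np.uint8));i=1+s[1:,4].argmax()
q=P[l==i];print(len(q),cv2.minAreaRect((q[:,:2]*1000).astype(np.float32)),q.mean(0))
delta([.48,-.368,.2],[np.pi,0,2.211])
E
```

```text
{'clock': 16.45, 'q': [-0.12, 0.315, 0.364, 1.889, -0.124, 0.963, 0.921], 'tcp_pos': [0.541, -0.144, 0.309], 'ee_rot': [-3.134, 0.004, 2.192], 'ft_force': [-0.779, -0.014, -2.748], 'opening': 0.014, 'gripper_force': 49.96}Traceback (most recent call last):
  File "<stdin>", line 5, in <module>
ValueError: attempt to get argmax of an empty sequence
```

View pics/t6.png

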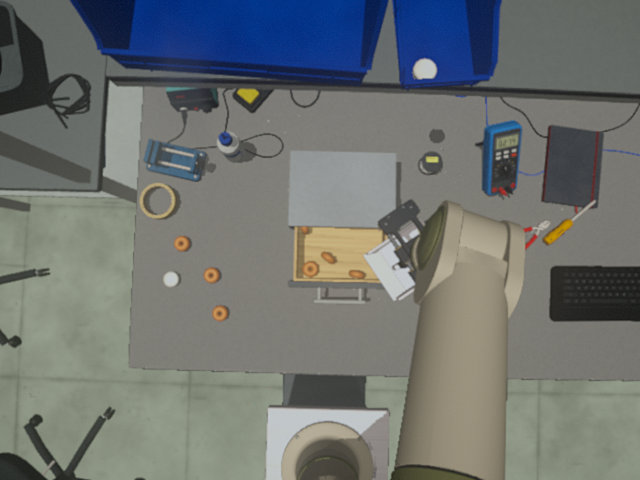

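```bash
python3 - <<'E'
from h import *
f=load('top');c=cv2.imread('pics/t4.png')
m=np.zeros((480,640),np.uint8);m[235:335,415:520]=(c[235:335,415:520].max(2)<60)
n,l,s,_=cv2.connectedComponentsWithStats(m);i=1+s[1:,4].argmax()
v,u=np.nonzero(l==i)
p=cv2.undistortPoints(np.stack([u,v],1).astype(float)[:,None],f['intrinsics'],f['D']).reshape(-1,2)
d=np.c_[p,np.ones(len(p))]@rot(f).T;o=f['xyz'];P=o+d*((.003-o[2])/d[:,2])[:,None]
print(len(P),cv2.minAreaRect((P[:,:2]*1000).astype(np.float32)))
delta([.48,-.368,.2],[np.pi,0,2.211])
E
```

```text
3564 ((477.9337463378906, -367.7176208496094), (155.0984344482422, 164.96372985839844), 34.05250549316406)
d cm [-14.54 -17.87  11.2 ]
w [-0.008  0.007 -0.019]
```

>>> step_arm:
  motion:
    - {"dx": -1.5, "dy": -2, "dz": 0, "wx": 0, "wy": 0, "wz": 0}
    - {"dx": -4, "dy": -5, "dz": 1, "wx": 0, "wy": 0, "wz": 0}
    - {"dx": -6.5, "dy": -8, "dz": 3, "wx": 0, "wy": 0, "wz": 0}
    - {"dx": -9, "dy": -11, "dz": 5, "wx": 0, "wy": 0, "wz": 0}
    - {"dx": -11.5, "dy": -14, "dz": 8, "wx": -0.008, "wy": 0.007, "wz": 0}
    - {"dx": -13.5, "dy": -16.5, "dz": 11, "wx": -0.008, "wy": 0.007, "wz": 0}
    - {"dx": -14.5, "dy": -17.9, "dz": 14, "wx": -0.008, "wy": 0.007, "wz": 0}
    - {"dx": -14.5, "dy": -17.9, "dz": 17, "wx": -0.008, "wy": 0.007, "wz": 0}

```text
clock: 17.5
tcp_pos: [0.4804, -0.3641, 0.1403]
ee_rot: [3.141, -0.002, 2.196]
ft_force: [0.5, 0.6, -3.0]
opening: 0.0141
gripper_force: 50.0
```

```bash
python3 - <<'E'
from h import *
st(); delta([.48,-.367,.0555],[np.pi,0,2.19])
E
```

```text
{'clock': 17.5, 'q': [0.349, 0.568, 0.307, 1.969, -0.275, 0.646, 1.457], 'tcp_pos': [0.48, -0.364, 0.14], 'ee_rot': [3.141, -0.002, 2.196], 'ft_force': [0.509, 0.587, -2.986], 'opening': 0.014, 'gripper_force': 49.96}
d cm [-0.23 -0.2   8.48]
w [ 0.    -0.002  0.006]
```

>>> step_arm:
  motion:
    - {"dx": 0, "dy": 0, "dz": 2, "wx": 0, "wy": 0, "wz": 0}
    - {"dx": 0, "dy": 0, "dz": 4, "wx": 0, "wy": 0, "wz": 0}
    - {"dx": 0, "dy": 0, "dz": 6, "wx": 0, "wy": 0, "wz": 0}
    - {"dx": 0, "dy": 0, "dz": 7.3, "wx": 0, "wy": 0, "wz": 0}
    - {"dx": 0, "dy": 0, "dz": 8, "wx": 0, "wy": 0, "wz": 0}
    - {"dx": 0, "dy": 0, "dz": 8.3, "wx": 0, "wy": 0, "wz": 0}
    - {"dx": 0, "dy": 0, "dz": 8.5, "wx": 0, "wy": 0, "wz": 0}
    - {"dx": 0, "dy": 0, "dz": 8.5, "wx": 0, "wy": 0, "wz": 0}

```text
clock: 18.5
tcp_pos: [0.4817, -0.3636, 0.0566]
ee_rot: [3.139, -0.002, 2.198]
ft_force: [-0.7, 1.0, -4.0]
opening: 0.0139
gripper_force: 50.0
```

>>> step_arm:
  motion:
    - {"dx": 0, "dy": 0, "dz": 0, "wx": 0, "wy": 0, "wz": 0}
    - {"dx": 0, "dy": 0, "dz": 0, "wx": 0, "wy": 0, "wz": 0}
    - {"dx": 0, "dy": 0, "dz": 0, "wx": 0, "wy": 0, "wz": 0}
    - {"dx": 0, "dy": 0, "dz": 0, "wx": 0, "wy": 0, "wz": 0}
    - {"dx": 0, "dy": 0, "dz": -3, "wx": 0, "wy": 0, "wz": 0}
    - {"dx": 0, "dy": 0, "dz": -8, "wx": 0, "wy": 0, "wz": 0}
    - {"dx": 0, "dy": 0, "dz": -13, "wx": 0, "wy": 0, "wz": 0}
    - {"dx": 0, "dy": 0, "dz": -18, "wx": 0, "wy": 0, "wz": 0}
  grip: 80

```text
clock: 19.5
tcp_pos: [0.4813, -0.364, 0.2379]
ee_rot: [3.139, -0.003, 2.198]
ft_force: [0.3, -0.5, -0.3]
opening: 0.0741
gripper_force: 0.0
```

```bash
sed -i 's/w3.png/w4.png/' plate.py; python3 plate.py; python3 - <<'E'
from h import *
from seg import coils
f=grab('top','t7.png'); coils(f,cloud(f)); delta([.392,.286,.2],[np.pi,0,2.5])
E
```

```text
{'clock': 19.5, 'q': [0.297, 0.451, 0.373, 1.882, -0.218, 0.85, 1.408], 'tcp_pos': [0.481, -0.364, 0.238], 'ee_rot': [3.139, -0.003, 2.198], 'ft_force': [0.291, -0.536, -0.331], 'opening': 0.074, 'gripper_force': 0.0}
plate 1144 [ 0.4825 -0.3617  0.0889] ((483.47674560546875, -362.6748352050781), (13.544642448425293, 59.14596176147461), 35.665306091308594)
d cm [ 0.27  0.   19.12]
w [ 0.006  0.005 -0.014]
orange [304 229] 37 mid [0.611 0.073 0.058] size [0.014 0.015 0.018] ztop 0.064
orange [182 243] 158 mid [0.571 0.394 0.017] size [0.037 0.037 0.014] ztop 0.019
orange [328 257] 88 mid [0.544 0.011 0.057] size [0.025 0.033 0.02 ] ztop 0.064
orange [310 269] 192 mid [0.514 0.057 0.033] size [0.039 0.039 0.027] ztop 0.042
orange [211 275] 162 mid [0.49  0.313 0.011] size [0.037 0.039 0.024] ztop 0.02
orange [356 274] 92 mid [ 0.504 -0.062  0.057] size [0.019 0.036 0.021] ztop 0.064
orange [220 313] 166 mid [0.392 0.286 0.016] size [0.036 0.037 0.014] ztop 0.019
d cm [58.18 30.81  4.05]
w [ 0.005  0.006 -0.303]
```

View pics/w4.png

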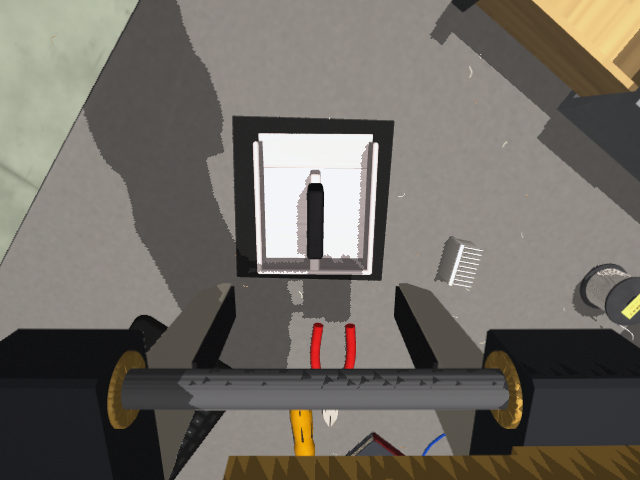

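>>> step_arm:
  motion:
    - {"dx": 3, "dy": 2.2, "dz": 0, "wx": 0, "wy": 0, "wz": -0.06}
    - {"dx": 7, "dy": 5, "dz": 0, "wx": 0, "wy": 0, "wz": -0.13}
    - {"dx": 11, "dy": 8, "dz": 0, "wx": 0, "wy": 0, "wz": -0.2}
    - {"dx": 15, "dy": 11, "dz": 0, "wx": 0, "wy": 0, "wz": -0.27}
    - {"dx": 19, "dy": 14, "dz": 0, "wx": 0, "wy": 0, "wz": -0.34}
    - {"dx": 23, "dy": 16.8, "dz": 0, "wx": 0, "wy": 0, "wz": -0.41}
    - {"dx": 25.9, "dy": 18.8, "dz": 0, "wx": 0, "wy": 0, "wz": -0.47}
    - {"dx": 25.9, "dy": 18.8, "dz": 0, "wx": 0, "wy": 0, "wz": -0.47}
  grip: 75

```text
clock: 20.6
tcp_pos: [0.4814, -0.0414, 0.2369]
ee_rot: [3.138, -0.002, 2.673]
ft_force: [0.1, -1.2, 0.1]
opening: 0.0697
gripper_force: 0.0
```

>>> step_arm:
  motion:
    - {"dx": 3, "dy": 4, "dz": 0, "wx": 0, "wy": 0, "wz": -0.07}
    - {"dx": 7, "dy": 8, "dz": 0, "wx": 0, "wy": 0, "wz": -0.14}
    - {"dx": 11, "dy": 12, "dz": 0, "wx": 0, "wy": 0, "wz": -0.21}
    - {"dx": 15, "dy": 16.5, "dz": 2, "wx": 0, "wy": 0, "wz": -0.28}
    - {"dx": 19, "dy": 21, "dz": 4, "wx": 0, "wy": 0, "wz": -0.35}
    - {"dx": 22, "dy": 24, "dz": 6, "wx": 0, "wy": 0, "wz": -0.42}
    - {"dx": 23, "dy": 25.3, "dz": 8, "wx": 0, "wy": 0, "wz": -0.473}
    - {"dx": 23, "dy": 25.3, "dz": 10, "wx": 0, "wy": 0, "wz": -0.473}

```text
clock: 21.6
tcp_pos: [0.3928, 0.287, 0.1375]
ee_rot: [3.138, 0.0, -3.141]
ft_force: [0.0, 0.1, -1.5]
opening: 0.0698
gripper_force: 0.0
```

```bash
cat > look.py <<'E'
from seg import *
import sys
st(); f=grab('wrist'); P=cloud(f); coils(f,P)
E
python3 look.py; python3 -c "
from h import *; delta([.392,.286,.004],[np.pi,0,np.pi])"
```

```text
{'clock': 21.6, 'q': [-0.742, 0.442, -0.005, 2.216, -0.001, 0.481, 0.825], 'tcp_pos': [0.393, 0.287, 0.138], 'ee_rot': [3.138, 0.0, -3.141], 'ft_force': [0.048, 0.083, -1.498], 'opening': 0.07, 'gripper_force': 0.0}
orange [319 229] 1847 mid [0.392 0.293 0.015] size [0.038 0.04  0.01 ] ztop 0.019
orange [350 340] 1618 mid [0.489 0.319 0.015] size [0.04  0.04  0.011] ztop 0.018
orange [426 424] 427 mid [0.5   0.363 0.106] size [0.196 0.076 0.212] ztop 0.018
d cm [-1.000e-02  3.000e-02  1.316e+01]
w [ 0.001 -0.002 -0.001]
```

>>> step_arm:
  motion:
    - {"dx": 0, "dy": 0.4, "dz": 3, "wx": 0, "wy": 0, "wz": 0}
    - {"dx": 0, "dy": 0.4, "dz": 6, "wx": 0, "wy": 0, "wz": 0}
    - {"dx": 0, "dy": 0.4, "dz": 9, "wx": 0, "wy": 0, "wz": 0}
    - {"dx": 0, "dy": 0.4, "dz": 11, "wx": 0, "wy": 0, "wz": 0}
    - {"dx": 0, "dy": 0.4, "dz": 12, "wx": 0, "wy": 0, "wz": 0}
    - {"dx": 0, "dy": 0.4, "dz": 12.8, "wx": 0, "wy": 0, "wz": 0}
    - {"dx": 0, "dy": 0.4, "dz": 13.2, "wx": 0, "wy": 0, "wz": 0}
    - {"dx": 0, "dy": 0.4, "dz": 13.2, "wx": 0, "wy": 0, "wz": 0}

```text
clock: 22.65
tcp_pos: [0.3928, 0.2909, 0.0069]
ee_rot: [3.138, 0.001, 3.141]
ft_force: [1.2, -0.2, -0.8]
opening: 0.0697
gripper_force: 0.0
```

>>> step_arm:
  motion:
    - {"dx": 0, "dy": 0, "dz": 0, "wx": 0, "wy": 0, "wz": 0}
    - {"dx": 0, "dy": 0, "dz": 0, "wx": 0, "wy": 0, "wz": 0}
    - {"dx": 0, "dy": 0, "dz": 0, "wx": 0, "wy": 0, "wz": 0}
    - {"dx": 0, "dy": 0, "dz": 0, "wx": 0, "wy": 0, "wz": 0}
    - {"dx": 0, "dy": 0, "dz": 0, "wx": 0, "wy": 0, "wz": 0}
    - {"dx": 0, "dy": 0, "dz": -2, "wx": 0, "wy": 0, "wz": 0}
    - {"dx": 0, "dy": 0, "dz": -7, "wx": 0, "wy": 0, "wz": 0}
    - {"dx": 0, "dy": 0, "dz": -13, "wx": 0, "wy": 0, "wz": 0}
  grip: 0
  force: 25

```text
clock: 23.65
tcp_pos: [0.392, 0.2899, 0.1373]
ee_rot: [3.14, -0.001, 3.141]
ft_force: [0.6, 0.2, -1.1]
opening: 0.0411
gripper_force: 25.0
```

```bash
python3 -c "
from h import *; st();delta([.555,-.095,.15],[np.pi,0,np.pi])"
```

```text
{'clock': 23.65, 'q': [-0.747, 0.444, -0.006, 2.212, 0.001, 0.485, 0.817], 'tcp_pos': [0.392, 0.29, 0.137], 'ee_rot': [3.14, -0.001, 3.141], 'ft_force': [0.647, 0.249, -1.103], 'opening': 0.041, 'gripper_force': 24.999}
d cm [-16.32 -38.47  -1.37]
w [ 0.002 -0.001 -0.001]
```

>>> step_arm:
  motion:
    - {"dx": -2, "dy": -4, "dz": -1, "wx": 0, "wy": 0, "wz": 0}
    - {"dx": -5, "dy": -9, "dz": -1, "wx": 0, "wy": 0, "wz": 0}
    - {"dx": -8, "dy": -15, "dz": -1, "wx": 0, "wy": 0, "wz": 0}
    - {"dx": -11, "dy": -21, "dz": -1, "wx": 0, "wy": 0, "wz": 0}
    - {"dx": -14, "dy": -27, "dz": -1, "wx": 0, "wy": 0, "wz": 0}
    - {"dx": -16.5, "dy": -32, "dz": -1, "wx": 0, "wy": 0, "wz": 0}
    - {"dx": -17.6, "dy": -35.5, "dz": 0, "wx": 0, "wy": 0, "wz": 0}
    - {"dx": -17.6, "dy": -36.5, "dz": 2, "wx": 0, "wy": 0, "wz": 0}

```text
clock: 24.65
tcp_pos: [0.5694, -0.0788, 0.1153]
ee_rot: [3.139, 0.002, 3.136]
ft_force: [-1.4, 0.9, -1.1]
opening: 0.0416
gripper_force: 25.0
```

>>> step_arm:
  motion:
    - {"dx": 0, "dy": 0, "dz": 2, "wx": 0, "wy": 0, "wz": 0}
    - {"dx": 0, "dy": 0, "dz": 4, "wx": 0, "wy": 0, "wz": 0}
    - {"dx": 0, "dy": 0, "dz": 6, "wx": 0, "wy": 0, "wz": 0}
    - {"dx": 0, "dy": 0, "dz": 7.2, "wx": 0, "wy": 0, "wz": 0}
    - {"dx": 0, "dy": 0, "dz": 7.8, "wx": 0, "wy": 0, "wz": 0}
    - {"dx": 0, "dy": 0, "dz": 8, "wx": 0, "wy": 0, "wz": 0}
    - {"dx": 0, "dy": 0, "dz": 8, "wx": 0, "wy": 0, "wz": 0}
    - {"dx": 0, "dy": 0, "dz": 8, "wx": 0, "wy": 0, "wz": 0}

```text
clock: 25.65
tcp_pos: [0.5687, -0.0745, 0.0359]
ee_rot: [3.138, 0.001, 3.141]
ft_force: [-0.4, 0.9, -1.4]
opening: 0.0413
gripper_force: 25.0
```

>>> step_arm:
  motion:
    - {"dx": 0, "dy": 0, "dz": 0, "wx": 0, "wy": 0, "wz": 0}
    - {"dx": 0, "dy": 0, "dz": 0, "wx": 0, "wy": 0, "wz": 0}
    - {"dx": 0, "dy": 0, "dz": 0, "wx": 0, "wy": 0, "wz": 0}
    - {"dx": 0, "dy": 0, "dz": -2, "wx": 0, "wy": 0, "wz": 0}
    - {"dx": 0, "dy": 0, "dz": -5, "wx": 0, "wy": 0, "wz": 0}
    - {"dx": 0, "dy": 0, "dz": -10, "wx": 0, "wy": 0, "wz": 0}
    - {"dx": 0, "dy": 0, "dz": -15, "wx": 0, "wy": 0, "wz": 0}
    - {"dx": 0, "dy": 0, "dz": -17, "wx": 0, "wy": 0, "wz": 0}
  grip: 62

```text
clock: 26.65
tcp_pos: [0.5693, -0.0752, 0.2085]
ee_rot: [3.138, 0.005, 3.141]
ft_force: [0.2, 0.1, -0.4]
opening: 0.0579
gripper_force: 0.0
```

```bash
python3 -c "
from seg import *; st();f=grab('top','t8.png');coils(f,cloud(f));delta([.49,.316,.13],[np.pi,0,np.pi])"
```

```text
{'clock': 26.65, 'q': [0.074, 0.43, -0.054, 1.962, 0.028, 0.746, 1.574], 'tcp_pos': [0.569, -0.075, 0.208], 'ee_rot': [3.138, 0.005, 3.141], 'ft_force': [0.176, 0.077, -0.441], 'opening': 0.058, 'gripper_force': 0.0}
orange [304 229] 37 mid [0.611 0.073 0.059] size [0.015 0.015 0.013] ztop 0.063
orange [182 243] 159 mid [0.571 0.394 0.017] size [0.037 0.035 0.015] ztop 0.02
orange [327 257] 62 mid [0.544 0.011 0.057] size [0.025 0.033 0.018] ztop 0.064
orange [310 269] 192 mid [0.514 0.057 0.033] size [0.039 0.039 0.023] ztop 0.041
orange [211 275] 158 mid [0.49  0.313 0.012] size [0.037 0.037 0.023] ztop 0.019
orange [356 274] 96 mid [ 0.504 -0.062  0.057] size [0.02  0.036 0.021] ztop 0.064
d cm [ 8.07 39.09  8.06]
w [ 0.003  0.006 -0.001]
```

>>> step_arm:
  motion:
    - {"dx": 1, "dy": 4, "dz": 0, "wx": 0, "wy": 0, "wz": 0}
    - {"dx": 2.5, "dy": 10, "dz": 0, "wx": 0, "wy": 0, "wz": 0}
    - {"dx": 4, "dy": 16, "dz": 0, "wx": 0, "wy": 0, "wz": 0}
    - {"dx": 5, "dy": 22, "dz": 0, "wx": 0, "wy": 0, "wz": 0}
    - {"dx": 6, "dy": 28, "dz": 1, "wx": 0, "wy": 0, "wz": 0}
    - {"dx": 7, "dy": 33, "dz": 3, "wx": 0, "wy": 0, "wz": 0}
    - {"dx": 8, "dy": 37, "dz": 5, "wx": 0, "wy": 0.005, "wz": 0}
    - {"dx": 8, "dy": 39.2, "dz": 8, "wx": 0, "wy": 0.005, "wz": 0}
  grip: 75

```text
clock: 27.7
tcp_pos: [0.4876, 0.3202, 0.126]
ee_rot: [3.137, -0.004, -3.139]
ft_force: [-0.5, -0.6, -0.1]
opening: 0.0697
gripper_force: 0.0
```

```bash
python3 look.py; python3 -c "
from h import *; delta([.49,.316,.005],[np.pi,0,np.pi])"
```

```text
{'clock': 27.7, 'q': [-0.625, 0.551, -0.072, 2.007, 0.056, 0.585, 0.84], 'tcp_pos': [0.488, 0.32, 0.126], 'ee_rot': [3.137, -0.004, -3.139], 'ft_force': [-0.499, -0.579, -0.102], 'opening': 0.07, 'gripper_force': 0.0}
orange [309 238] 1883 mid [0.49  0.318 0.016] size [0.038 0.038 0.008] ztop 0.019
orange [394 341] 275 mid [0.543 0.375 0.084] size [0.094 0.038 0.146] ztop 0.018
d cm [-0.48 -0.62 11.72]
w [ 0.004 -0.008  0.004]
```

>>> step_arm:
  motion:
    - {"dx": 0, "dy": 0, "dz": 3, "wx": 0, "wy": 0, "wz": 0}
    - {"dx": 0, "dy": 0, "dz": 6, "wx": 0, "wy": 0, "wz": 0}
    - {"dx": 0, "dy": 0, "dz": 8.5, "wx": 0, "wy": 0, "wz": 0}
    - {"dx": 0, "dy": 0, "dz": 10.2, "wx": 0, "wy": 0, "wz": 0}
    - {"dx": 0, "dy": 0, "dz": 11.2, "wx": 0, "wy": 0, "wz": 0}
    - {"dx": 0, "dy": 0, "dz": 11.9, "wx": 0, "wy": 0, "wz": 0}
    - {"dx": 0, "dy": 0, "dz": 12.2, "wx": 0, "wy": 0, "wz": 0}
    - {"dx": 0, "dy": 0, "dz": 12.2, "wx": 0, "wy": 0, "wz": 0}

```text
clock: 28.75
tcp_pos: [0.4883, 0.3179, 0.0051]
ee_rot: [3.138, -0.004, 3.141]
ft_force: [0.1, 0.7, 0.5]
opening: 0.0696
gripper_force: 0.0
```

>>> step_arm:
  motion:
    - {"dx": 0, "dy": 0, "dz": 0, "wx": 0, "wy": 0, "wz": 0}
    - {"dx": 0, "dy": 0, "dz": 0, "wx": 0, "wy": 0, "wz": 0}
    - {"dx": 0, "dy": 0, "dz": 0, "wx": 0, "wy": 0, "wz": 0}
    - {"dx": 0, "dy": 0, "dz": 0, "wx": 0, "wy": 0, "wz": 0}
    - {"dx": 0, "dy": 0, "dz": 0, "wx": 0, "wy": 0, "wz": 0}
    - {"dx": 0, "dy": 0, "dz": -2, "wx": 0, "wy": 0, "wz": 0}
    - {"dx": 0, "dy": 0, "dz": -7, "wx": 0, "wy": 0, "wz": 0}
    - {"dx": 0, "dy": 0, "dz": -13, "wx": 0, "wy": 0, "wz": 0}
  grip: 0
  force: 25

```text
clock: 29.75
tcp_pos: [0.488, 0.3168, 0.1352]
ee_rot: [3.139, -0.006, 3.141]
ft_force: [0.3, 0.5, -0.9]
opening: 0.0412
gripper_force: 25.0
```

```bash
python3 -c "
from seg import *; st();delta([.495,.0,.15],[np.pi,0,np.pi])
f=grab('top');P=cloud(f);coils(f,P);c=f['color'][215:295,285:400];cv2.imwrite('pics/c9.png',cv2.resize(c,None,fx=6,fy=6,interpolation=cv2.INTER_CUBIC)[:,:,::-1])"
```

```text
{'clock': 29.75, 'q': [-0.618, 0.537, -0.074, 2.001, 0.057, 0.608, 0.841], 'tcp_pos': [0.488, 0.317, 0.135], 'ee_rot': [3.139, -0.006, 3.141], 'ft_force': [0.324, 0.453, -0.944], 'opening': 0.041, 'gripper_force': 25.0}
d cm [ -0.71 -31.68  -1.55]
w [ 0.002 -0.006 -0.001]
orange [304 229] 37 mid [0.611 0.073 0.059] size [0.015 0.016 0.015] ztop 0.062
orange [182 243] 163 mid [0.571 0.394 0.012] size [0.037 0.035 0.023] ztop 0.019
orange [362 249] 178 mid [ 0.568 -0.077  0.038] size [0.037 0.036 0.014] ztop 0.042
orange [328 257] 87 mid [0.543 0.01  0.058] size [0.027 0.031 0.02 ] ztop 0.063
orange [310 269] 198 mid [0.514 0.057 0.032] size [0.039 0.039 0.025] ztop 0.041
orange [356 274] 93 mid [ 0.503 -0.063  0.056] size [0.02  0.038 0.019] ztop 0.064
```

View pics/c9.png

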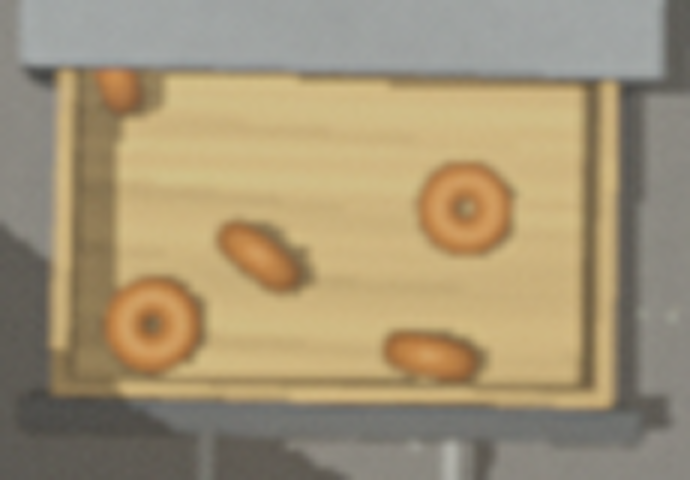

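>>> step_arm:
  motion:
    - {"dx": -1, "dy": -3, "dz": -1, "wx": 0, "wy": 0, "wz": 0}
    - {"dx": -3, "dy": -8, "dz": -1, "wx": 0, "wy": 0, "wz": 0}
    - {"dx": -5, "dy": -14, "dz": -1, "wx": 0, "wy": 0, "wz": 0}
    - {"dx": -7, "dy": -20, "dz": -1, "wx": 0, "wy": 0, "wz": 0}
    - {"dx": -9, "dy": -26, "dz": -1, "wx": 0, "wy": 0, "wz": 0}
    - {"dx": -10, "dy": -31, "dz": -1, "wx": 0, "wy": -0.006, "wz": 0}
    - {"dx": -10, "dy": -33.2, "dz": 0, "wx": 0, "wy": -0.006, "wz": 0}
    - {"dx": -10, "dy": -33.2, "dz": 2, "wx": 0, "wy": -0.006, "wz": 0}

```text
clock: 30.8
tcp_pos: [0.5884, -0.0169, 0.1129]
ee_rot: [3.138, 0.002, 3.137]
ft_force: [-0.0, -0.6, 0.2]
opening: 0.0414
gripper_force: 25.0
```

>>> step_arm:
  motion:
    - {"dx": 0, "dy": 0, "dz": 2, "wx": 0, "wy": 0, "wz": 0}
    - {"dx": 0, "dy": 0, "dz": 4, "wx": 0, "wy": 0, "wz": 0}
    - {"dx": 0, "dy": 0, "dz": 6, "wx": 0, "wy": 0, "wz": 0}
    - {"dx": 0, "dy": 0, "dz": 7, "wx": 0, "wy": 0, "wz": 0}
    - {"dx": 0, "dy": 0, "dz": 7.5, "wx": 0, "wy": 0, "wz": 0}
    - {"dx": 0, "dy": 0, "dz": 7.8, "wx": 0, "wy": 0, "wz": 0}
    - {"dx": 0, "dy": 0, "dz": 7.8, "wx": 0, "wy": 0, "wz": 0}
    - {"dx": 0, "dy": 0, "dz": 7.8, "wx": 0, "wy": 0, "wz": 0}

```text
clock: 31.8
tcp_pos: [0.5888, -0.0145, 0.0356]
ee_rot: [3.138, 0.002, 3.141]
ft_force: [-1.3, -0.1, -1.2]
opening: 0.0414
gripper_force: 25.0
```

>>> step_arm:
  motion:
    - {"dx": 0, "dy": 0, "dz": 0, "wx": 0, "wy": 0, "wz": 0}
    - {"dx": 0, "dy": 0, "dz": 0, "wx": 0, "wy": 0, "wz": 0}
    - {"dx": 0, "dy": 0, "dz": 0, "wx": 0, "wy": 0, "wz": 0}
    - {"dx": 0, "dy": 0, "dz": -2, "wx": 0, "wy": 0, "wz": 0}
    - {"dx": 0, "dy": 0, "dz": -5, "wx": 0, "wy": 0, "wz": 0}
    - {"dx": 0, "dy": 0, "dz": -10, "wx": 0, "wy": 0, "wz": 0}
    - {"dx": 0, "dy": 0, "dz": -15, "wx": 0, "wy": 0, "wz": 0}
    - {"dx": 0, "dy": 0, "dz": -17, "wx": 0, "wy": 0, "wz": 0}
  grip: 51

```text
clock: 32.8
tcp_pos: [0.5892, -0.0151, 0.2083]
ee_rot: [3.138, 0.006, 3.141]
ft_force: [-0.6, -0.6, -0.7]
opening: 0.0473
gripper_force: 0.0
```

```bash
python3 -c "
from seg import *; st();f=grab('top');coils(f,cloud(f));delta([.571,.397,.13],[np.pi,0,np.pi])"
```

```text
{'clock': 32.8, 'q': [0.016, 0.449, -0.119, 1.927, 0.07, 0.764, 1.428], 'tcp_pos': [0.589, -0.015, 0.208], 'ee_rot': [3.138, 0.006, 3.141], 'ft_force': [-0.564, -0.638, -0.728], 'opening': 0.047, 'gripper_force': 0.0}
orange [182 243] 158 mid [0.571 0.394 0.015] size [0.037 0.035 0.013] ztop 0.019
orange [325 256] 45 mid [0.545 0.018 0.058] size [0.023 0.016 0.015] ztop 0.064
orange [310 269] 192 mid [0.514 0.057 0.032] size [0.039 0.039 0.025] ztop 0.042
d cm [ 1.98 41.18  8.11]
w [ 0.004  0.007 -0.001]
```

>>> step_arm:
  motion:
    - {"dx": 0.2, "dy": 4, "dz": 0, "wx": 0, "wy": 0, "wz": 0}
    - {"dx": 0.5, "dy": 10, "dz": 0, "wx": 0, "wy": 0, "wz": 0}
    - {"dx": 1, "dy": 16, "dz": 0, "wx": 0, "wy": 0, "wz": 0}
    - {"dx": 1.5, "dy": 22, "dz": 0, "wx": 0, "wy": 0, "wz": 0}
    - {"dx": 2, "dy": 28, "dz": 1, "wx": 0, "wy": 0, "wz": 0}
    - {"dx": 2, "dy": 34, "dz": 3, "wx": 0, "wy": 0, "wz": 0}
    - {"dx": 2, "dy": 39, "dz": 5, "wx": 0, "wy": 0.006, "wz": 0}
    - {"dx": 2, "dy": 41.2, "dz": 8, "wx": 0, "wy": 0.006, "wz": 0}
  grip: 75

```text
clock: 33.85
tcp_pos: [0.5676, 0.4015, 0.1255]
ee_rot: [3.136, -0.004, -3.139]
ft_force: [0.7, -1.0, 0.3]
opening: 0.0697
gripper_force: 0.0
```

```bash
python3 look.py
```

```text
{'clock': 33.85, 'q': [-0.623, 0.664, -0.112, 1.743, 0.092, 0.739, 0.794], 'tcp_pos': [0.568, 0.401, 0.126], 'ee_rot': [3.136, -0.004, -3.139], 'ft_force': [0.65, -1.003, 0.273], 'opening': 0.07, 'gripper_force': 0.0}
orange [310 240] 1865 mid [0.572 0.4   0.017] size [0.038 0.038 0.007] ztop 0.019
```

>>> step_arm:
  motion:
    - {"dx": -0.2, "dy": 0.1, "dz": 3, "wx": 0, "wy": 0, "wz": 0}
    - {"dx": -0.2, "dy": 0.1, "dz": 6, "wx": 0, "wy": 0, "wz": 0}
    - {"dx": -0.2, "dy": 0.1, "dz": 8.5, "wx": 0, "wy": 0, "wz": 0}
    - {"dx": -0.2, "dy": 0.1, "dz": 10.2, "wx": 0, "wy": 0, "wz": 0}
    - {"dx": -0.2, "dy": 0.1, "dz": 11.2, "wx": 0, "wy": 0, "wz": 0}
    - {"dx": -0.2, "dy": 0.1, "dz": 11.9, "wx": 0, "wy": 0, "wz": 0}
    - {"dx": -0.2, "dy": 0.1, "dz": 12.2, "wx": 0, "wy": 0, "wz": 0}
    - {"dx": -0.2, "dy": 0.1, "dz": 12.2, "wx": 0, "wy": 0, "wz": 0}

```text
clock: 34.9
tcp_pos: [0.5703, 0.3988, 0.005]
ee_rot: [3.138, -0.004, 3.141]
ft_force: [-1.0, 0.1, -0.2]
opening: 0.0697
gripper_force: 0.0
```

>>> step_arm:
  motion:
    - {"dx": 0, "dy": 0, "dz": 0, "wx": 0, "wy": 0, "wz": 0}
    - {"dx": 0, "dy": 0, "dz": 0, "wx": 0, "wy": 0, "wz": 0}
    - {"dx": 0, "dy": 0, "dz": 0, "wx": 0, "wy": 0, "wz": 0}
    - {"dx": 0, "dy": 0, "dz": 0, "wx": 0, "wy": 0, "wz": 0}
    - {"dx": 0, "dy": 0, "dz": 0, "wx": 0, "wy": 0, "wz": 0}
    - {"dx": 0, "dy": 0, "dz": -2, "wx": 0, "wy": 0, "wz": 0}
    - {"dx": 0, "dy": 0, "dz": -7, "wx": 0, "wy": 0, "wz": 0}
    - {"dx": 0, "dy": 0, "dz": -13, "wx": 0, "wy": 0, "wz": 0}
  grip: 0
  force: 25

```text
clock: 35.9
tcp_pos: [0.5701, 0.3978, 0.1363]
ee_rot: [3.139, -0.006, 3.141]
ft_force: [0.3, 1.8, -0.2]
opening: 0.0414
gripper_force: 25.0
```

```bash
python3 -c "
from seg import *; st()
f=grab('top');P=cloud(f);coils(f,P);c=f['color'][215:295,285:400];cv2.imwrite('pics/c10.png',cv2.resize(c,None,fx=6,fy=6,interpolation=cv2.INTER_CUBIC)[:,:,::-1])"
```

```text
{'clock': 35.9, 'q': [-0.617, 0.652, -0.113, 1.734, 0.091, 0.763, 0.797], 'tcp_pos': [0.57, 0.398, 0.136], 'ee_rot': [3.139, -0.006, 3.141], 'ft_force': [0.339, 1.769, -0.199], 'opening': 0.041, 'gripper_force': 24.998}
orange [304 229] 37 mid [0.611 0.073 0.059] size [0.015 0.015 0.017] ztop 0.063
orange [339 240] 175 mid [ 0.589 -0.017  0.037] size [0.037 0.036 0.017] ztop 0.042
orange [362 249] 177 mid [ 0.568 -0.077  0.038] size [0.036 0.036 0.012] ztop 0.042
orange [328 257] 87 mid [0.543 0.01  0.058] size [0.027 0.031 0.017] ztop 0.064
orange [310 269] 183 mid [0.514 0.055 0.032] size [0.038 0.036 0.024] ztop 0.041
orange [356 274] 93 mid [ 0.504 -0.062  0.057] size [0.019 0.036 0.018] ztop 0.065
```

View pics/c10.png

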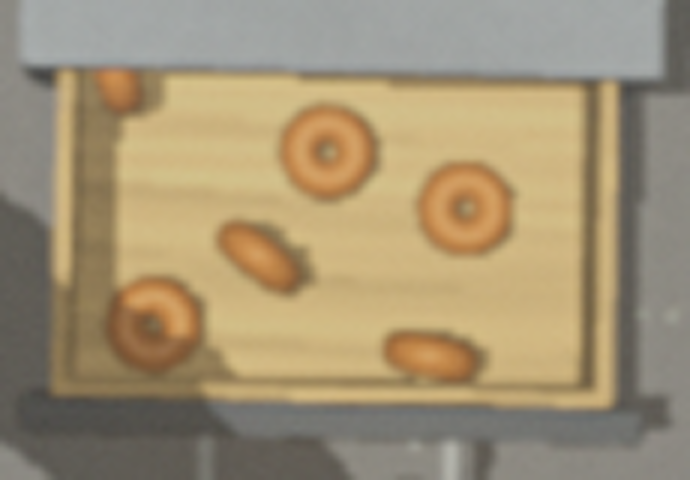

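>>> step_arm:
  motion:
    - {"dx": 0, "dy": -4, "dz": -1, "wx": 0, "wy": 0, "wz": 0}
    - {"dx": 0, "dy": -10, "dz": -1, "wx": 0, "wy": 0, "wz": 0}
    - {"dx": 0, "dy": -16, "dz": -1, "wx": 0, "wy": 0, "wz": 0}
    - {"dx": 0, "dy": -22.5, "dz": -1, "wx": 0, "wy": 0, "wz": 0}
    - {"dx": 0, "dy": -29, "dz": -1, "wx": 0, "wy": 0, "wz": 0}
    - {"dx": 0.2, "dy": -35.5, "dz": -1, "wx": 0, "wy": -0.006, "wz": 0}
    - {"dx": 0.2, "dy": -42, "dz": -1, "wx": 0, "wy": -0.006, "wz": 0}
    - {"dx": 0.2, "dy": -46.5, "dz": 0, "wx": 0, "wy": -0.006, "wz": 0}

```text
clock: 36.95
tcp_pos: [0.5688, -0.0693, 0.1346]
ee_rot: [3.138, 0.004, 3.14]
ft_force: [1.0, 0.9, -0.6]
opening: 0.041
gripper_force: 25.0
```

>>> step_arm:
  motion:
    - {"dx": 0, "dy": -1, "dz": 1, "wx": 0, "wy": 0, "wz": 0}
    - {"dx": 0, "dy": -1, "dz": 3, "wx": 0, "wy": 0, "wz": 0}
    - {"dx": 0, "dy": -1, "dz": 5, "wx": 0, "wy": 0, "wz": 0}
    - {"dx": 0, "dy": -1, "dz": 6.5, "wx": 0, "wy": 0, "wz": 0}
    - {"dx": 0, "dy": -1, "dz": 7.5, "wx": 0, "wy": 0, "wz": 0}
    - {"dx": 0, "dy": -1, "dz": 8.2, "wx": 0, "wy": 0, "wz": 0}
    - {"dx": 0, "dy": -1, "dz": 8.5, "wx": 0, "wy": 0, "wz": 0}
    - {"dx": 0, "dy": -1, "dz": 8.5, "wx": 0, "wy": 0, "wz": 0}

```text
clock: 37.95
tcp_pos: [0.5686, -0.0764, 0.048]
ee_rot: [3.138, 0.002, 3.141]
ft_force: [-0.6, 1.0, -0.6]
opening: 0.0415
gripper_force: 25.0
```

```bash
python3 -c "
from h import *; st()"
```

```text
{'clock': 37.95, 'q': [0.117, 0.662, -0.119, 2.073, 0.173, 0.414, 1.436], 'tcp_pos': [0.569, -0.076, 0.048], 'ee_rot': [3.138, 0.002, 3.141], 'ft_force': [-0.599, 0.985, -0.638], 'opening': 0.041, 'gripper_force': 24.999}
```

>>> step_arm:
  motion:
    - {"dx": 0, "dy": 0, "dz": 0, "wx": 0, "wy": 0, "wz": 0}
    - {"dx": 0, "dy": 0, "dz": 0, "wx": 0, "wy": 0, "wz": 0}
    - {"dx": 0, "dy": 0, "dz": 0, "wx": 0, "wy": 0, "wz": 0}
    - {"dx": 0, "dy": 0, "dz": -2, "wx": 0, "wy": 0, "wz": 0}
    - {"dx": 0, "dy": 0, "dz": -5, "wx": 0, "wy": 0, "wz": 0}
    - {"dx": 0, "dy": 0, "dz": -10, "wx": 0, "wy": 0, "wz": 0}
    - {"dx": 0, "dy": 0, "dz": -15, "wx": 0, "wy": 0, "wz": 0}
    - {"dx": 0, "dy": 0, "dz": -16, "wx": 0, "wy": 0, "wz": 0}
  grip: 51

```text
clock: 38.95
tcp_pos: [0.5696, -0.0772, 0.2113]
ee_rot: [3.138, 0.007, 3.141]
ft_force: [-0.1, -0.1, 0.2]
opening: 0.0474
gripper_force: 0.0
```

>>> step_arm:
  motion:
    - {"dx": 1, "dy": 0.5, "dz": 0, "wx": 0, "wy": 0, "wz": 0}
    - {"dx": 3, "dy": 1.5, "dz": 0, "wx": 0, "wy": 0, "wz": 0}
    - {"dx": 5, "dy": 2.5, "dz": 0, "wx": 0, "wy": 0, "wz": 0}
    - {"dx": 7, "dy": 3.5, "dz": 0, "wx": 0, "wy": 0, "wz": 0}
    - {"dx": 9, "dy": 4.5, "dz": 0, "wx": 0, "wy": 0, "wz": -0.03}
    - {"dx": 10.5, "dy": 5, "dz": 0, "wx": 0, "wy": 0, "wz": -0.03}
    - {"dx": 11.4, "dy": 5.2, "dz": 0, "wx": 0, "wy": 0, "wz": -0.03}
    - {"dx": 11.4, "dy": 5.2, "dz": 0, "wx": 0, "wy": 0, "wz": -0.03}
  grip: 0

```text
clock: 39.95
tcp_pos: [0.4538, -0.0251, 0.2077]
ee_rot: [3.138, 0.001, -3.113]
ft_force: [0.8, 0.2, -0.0]
opening: 0.0003
gripper_force: 0.0
```

```bash
python3 -c "
from seg import *; st();delta([.453,-.025,.045],[np.pi,0,3.17])
f=grab('wrist','w11.png');coils(f,cloud(f))
f=grab('top','t11.png');coils(f,cloud(f))"
```

```text
{'clock': 39.95, 'q': [0.101, 0.302, -0.213, 2.201, 0.099, 0.646, 1.418], 'tcp_pos': [0.454, -0.025, 0.208], 'ee_rot': [3.138, 0.001, -3.113], 'ft_force': [0.803, 0.161, -0.031], 'opening': 0.0, 'gripper_force': 0.0}
d cm [ 0.1  -0.05 16.27]
w [0.004 0.001 0.   ]
orange [275 279] 545 mid [ 0.51  -0.057  0.051] size [0.037 0.04  0.058] ztop 0.064
orange [399 287] 945 mid [0.515 0.061 0.05 ] size [0.048 0.045 0.058] ztop 0.041
orange [362 315] 358 mid [0.55  0.026 0.043] size [0.037 0.026 0.043] ztop 0.062
orange [257 320] 557 mid [ 0.555 -0.076  0.041] size [0.017 0.034 0.036] ztop 0.056
orange [315 353] 61 mid [ 0.591 -0.019  0.039] size [0.035 0.002 0.005] ztop 0.041
orange [304 229] 37 mid [0.611 0.073 0.059] size [0.015 0.015 0.016] ztop 0.064
orange [339 240] 176 mid [ 0.589 -0.017  0.033] size [0.037 0.036 0.022] ztop 0.041
orange [363 249] 217 mid [ 0.568 -0.078  0.042] size [0.038 0.039 0.044] ztop 0.059
orange [328 257] 89 mid [0.543 0.01  0.058] size [0.027 0.031 0.017] ztop 0.064
orange [310 269] 195 mid [0.514 0.057 0.032] size [0.039 0.039 0.025] ztop 0.042
orange [356 274] 93 mid [ 0.504 -0.061  0.058] size [0.02  0.035 0.019] ztop 0.064
```

View pics/w11.png

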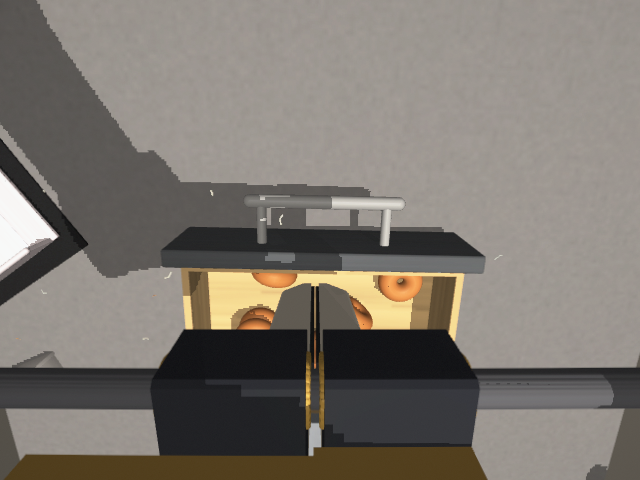

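>>> step_arm:
  motion:
    - {"dx": 0.1, "dy": 0, "dz": 3, "wx": 0, "wy": 0, "wz": 0}
    - {"dx": 0.1, "dy": 0, "dz": 7, "wx": 0, "wy": 0, "wz": 0}
    - {"dx": 0.1, "dy": 0, "dz": 10, "wx": 0, "wy": 0, "wz": 0}
    - {"dx": 0.1, "dy": 0, "dz": 12.5, "wx": 0, "wy": 0, "wz": 0}
    - {"dx": 0.1, "dy": 0, "dz": 14.5, "wx": 0, "wy": 0, "wz": 0}
    - {"dx": 0.1, "dy": 0, "dz": 15.5, "wx": 0, "wy": 0, "wz": 0}
    - {"dx": 0.1, "dy": 0, "dz": 16.3, "wx": 0, "wy": 0, "wz": 0}
    - {"dx": 0.1, "dy": 0, "dz": 16.3, "wx": 0, "wy": 0, "wz": 0}

```text
clock: 41.05
tcp_pos: [0.4536, -0.0244, 0.0448]
ee_rot: [3.138, 0.001, -3.112]
ft_force: [-0.1, 1.1, -0.8]
opening: 0.0009
gripper_force: 0.0
```

>>> step_arm:
  motion:
    - {"dx": -0.4, "dy": 0, "dz": 0, "wx": 0, "wy": 0, "wz": 0}
    - {"dx": -1, "dy": 0, "dz": 0, "wx": 0, "wy": 0, "wz": 0}
    - {"dx": -1.8, "dy": 0, "dz": 0, "wx": 0, "wy": 0, "wz": 0}
    - {"dx": -2.8, "dy": 0, "dz": 0, "wx": 0, "wy": 0, "wz": 0}
    - {"dx": -3.8, "dy": 0, "dz": 0, "wx": 0, "wy": 0, "wz": 0}
    - {"dx": -4.8, "dy": 0, "dz": 0, "wx": 0, "wy": 0, "wz": 0}
    - {"dx": -5.8, "dy": 0, "dz": 0, "wx": 0, "wy": 0, "wz": 0}
    - {"dx": -6.8, "dy": 0, "dz": 0, "wx": 0, "wy": 0, "wz": 0}

```text
clock: 42.05
tcp_pos: [0.5221, -0.0224, 0.0449]
ee_rot: [3.138, 0.001, -3.112]
ft_force: [-1.7, -1.1, 0.2]
opening: 0.0007
gripper_force: 0.6
```

>>> step_arm:
  motion:
    - {"dx": -1, "dy": 0, "dz": 0, "wx": 0, "wy": 0, "wz": 0}
    - {"dx": -2, "dy": 0, "dz": 0, "wx": 0, "wy": 0, "wz": 0}
    - {"dx": -3, "dy": 0, "dz": 0, "wx": 0, "wy": 0, "wz": 0}
    - {"dx": -4, "dy": 0, "dz": 0, "wx": 0, "wy": 0, "wz": 0}
    - {"dx": -4.8, "dy": 0, "dz": 0, "wx": 0, "wy": 0, "wz": 0}
    - {"dx": -5.5, "dy": 0, "dz": 0, "wx": 0, "wy": 0, "wz": 0}
    - {"dx": -6, "dy": 0, "dz": 0, "wx": 0, "wy": 0, "wz": 0}
    - {"dx": -6.4, "dy": 0, "dz": 0, "wx": 0, "wy": 0, "wz": 0}

```text
clock: 43.05
tcp_pos: [0.5856, -0.0205, 0.0451]
ee_rot: [3.138, 0.002, -3.112]
ft_force: [-1.7, -0.8, 0.6]
opening: 0.0004
gripper_force: 0.6
```

Push on in small steps until the end stop shows in the force.

>>> step_arm:
  motion:
    - {"dx": -0.2, "dy": 0, "dz": 0, "wx": 0, "wy": 0, "wz": 0}
    - {"dx": -0.4, "dy": 0, "dz": 0, "wx": 0, "wy": 0, "wz": 0}
    - {"dx": -0.6, "dy": 0, "dz": 0, "wx": 0, "wy": 0, "wz": 0}
    - {"dx": -0.8, "dy": 0, "dz": 0, "wx": 0, "wy": 0, "wz": 0}
    - {"dx": -0.9, "dy": 0, "dz": 0, "wx": 0, "wy": 0, "wz": 0}
    - {"dx": -1, "dy": 0, "dz": 0, "wx": 0, "wy": 0, "wz": 0}
    - {"dx": -1.1, "dy": 0, "dz": 0, "wx": 0, "wy": 0, "wz": 0}
    - {"dx": -1.1, "dy": 0, "dz": 0, "wx": 0, "wy": 0, "wz": 0}

```text
clock: 44.05
tcp_pos: [0.5943, -0.0203, 0.0451]
ee_rot: [3.138, -0.002, -3.112]
ft_force: [-7.8, -0.6, 5.6]
opening: 0.0006
gripper_force: 3.9
```

>>> step_arm:
  motion:
    - {"dx": -0.2, "dy": 0, "dz": 0, "wx": 0, "wy": 0, "wz": 0}
    - {"dx": -0.3, "dy": 0, "dz": 0, "wx": 0, "wy": 0, "wz": 0}
    - {"dx": -0.4, "dy": 0, "dz": 0, "wx": 0, "wy": 0, "wz": 0}
    - {"dx": -0.4, "dy": 0, "dz": 0, "wx": 0, "wy": 0, "wz": 0}
    - {"dx": -0.4, "dy": 0, "dz": 0, "wx": 0, "wy": 0, "wz": 0}
    - {"dx": -0.4, "dy": 0, "dz": 0, "wx": 0, "wy": 0, "wz": 0}
    - {"dx": -0.4, "dy": 0, "dz": 0, "wx": 0, "wy": 0, "wz": 0}
    - {"dx": -0.4, "dy": 0, "dz": 0, "wx": 0, "wy": 0, "wz": 0}

```text
clock: 45.05
tcp_pos: [0.5942, -0.0203, 0.0449]
ee_rot: [3.139, -0.009, -3.113]
ft_force: [-20.1, 0.2, 15.7]
opening: 0.0006
gripper_force: 9.6
```

>>> step_arm:
  motion:
    - {"dx": 0.3, "dy": 0, "dz": 0, "wx": 0, "wy": 0, "wz": 0}
    - {"dx": 0.7, "dy": 0, "dz": 0, "wx": 0, "wy": 0, "wz": 0}
    - {"dx": 0.9, "dy": 0, "dz": 0, "wx": 0, "wy": 0, "wz": 0}
    - {"dx": 0.9, "dy": 0, "dz": -3, "wx": 0, "wy": 0, "wz": 0}
    - {"dx": 0.9, "dy": 0, "dz": -8, "wx": 0, "wy": 0, "wz": 0}
    - {"dx": 0.9, "dy": 0, "dz": -13, "wx": 0, "wy": 0, "wz": 0}
    - {"dx": 0.9, "dy": 0, "dz": -18, "wx": 0, "wy": 0, "wz": 0}
    - {"dx": 0.9, "dy": 0, "dz": -20, "wx": 0, "wy": 0, "wz": 0}

```text
clock: 46.05
tcp_pos: [0.5927, -0.0209, 0.2486]
ee_rot: [3.138, 0.007, -3.112]
ft_force: [0.4, -0.3, -0.8]
opening: 0.0005
gripper_force: 0.0
```

>>> step_arm:
  motion:
    - {"dx": 3, "dy": 0, "dz": 0, "wx": 0, "wy": 0, "wz": 0}
    - {"dx": 6, "dy": 0, "dz": 0, "wx": 0, "wy": 0, "wz": 0}
    - {"dx": 9, "dy": 0, "dz": 0, "wx": 0, "wy": 0, "wz": 0}
    - {"dx": 12, "dy": 0, "dz": 0, "wx": 0, "wy": 0, "wz": 0}
    - {"dx": 13, "dy": 0, "dz": 0, "wx": 0, "wy": 0, "wz": 0}
    - {"dx": 13, "dy": 0, "dz": 0, "wx": 0, "wy": 0, "wz": 0}
    - {"dx": 13, "dy": 0, "dz": 0, "wx": 0, "wy": 0, "wz": 0}
    - {"dx": 13, "dy": 0, "dz": 0, "wx": 0, "wy": 0, "wz": 0}

```text
clock: 47.05
tcp_pos: [0.4621, -0.0248, 0.2448]
ee_rot: [3.138, 0.002, -3.112]
ft_force: [0.0, 0.3, 0.1]
opening: 0.0003
gripper_force: 0.0
```

```bash
python3 -c "
from seg import *; st()
f=grab('wrist','w12.png');P=cloud(f)
for nm,a,b in(('bar',.055,.075),('front',.08,.092),('cab',.096,.105)):
    q=P[(P[...,2]>a)&(P[...,2]<b)&(P[...,0]>.5)&(P[...,0]<.7)&(P[...,1]>.03)&(P[...,1]<.07 if nm!='bar' else P[...,1]<.03+9)];print(nm,len(q),np.nanpercentile(q[:,0],[1,50,99]) if len(q) else '')
f=grab('top','t12.png');coils(f,cloud(f))"
```

```text
{'clock': 47.05, 'q': [0.128, 0.26, -0.241, 2.139, 0.085, 0.749, 1.433], 'tcp_pos': [0.462, -0.025, 0.245], 'ee_rot': [3.138, 0.002, -3.112], 'ft_force': [0.001, 0.268, 0.129], 'opening': 0.0, 'gripper_force': 0.0}
bar 242 [0.56315384 0.56761092 0.57764988]
front 0 
cab 0
```

View pics/w12.png

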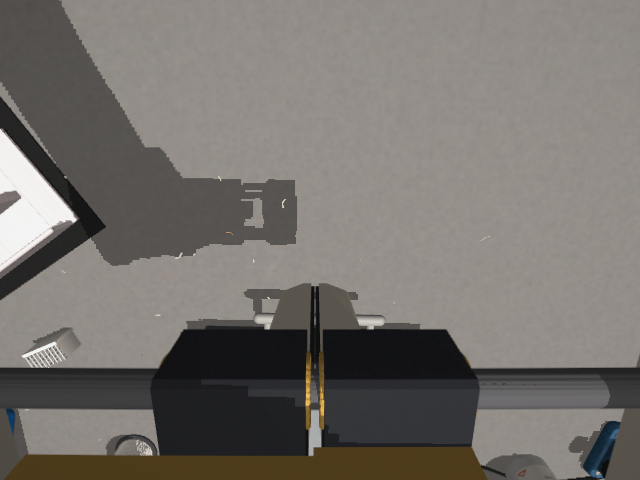

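```bash
python3 -c "
from bench import job; print(job.finish_job())"
```

```text
the job is handed in; nothing more can be done
None
```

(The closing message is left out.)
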